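Purge the dosing pipette and hold it ready over the beaker

ROBOT

A 7-joint arm with a two-finger parallel gripper is mounted at the origin on a cart in front of the work surface, level with it; the furniture and walls round the work are solid. World frame = base frame: x ahead of the robot, y to its left, z up, the work surface at z = 0. Lengths are in mm, angles in rad, forces in N, time in s.
With the tool pointing down it reaches from about 425 to 1025 mm from the base axis. Payload 3.6 kg.
Tool frame: the origin (TCP) lies at the very end of the fingers, on their centre line; the grasp point (between the pads) lies 19 mm behind it (r.grip_depth is the x of the grasp point in the tool frame, in mm); x points along the fingers, z is the direction in which the jaws open and shut, and the axes are right-handed (so a half turn about x gives the same grasp; the last joint's range is limited). The gripper opens to 85 mm and grips with 20 to 120 N. Pads are 22 mm wide; open, the fingers measure 114 mm over their backs; the gripper's body (76 mm by 85 mm) begins 54 mm behind the grasp point. The pads swing forward as they close: fully open they stand 13 mm farther back than shut.
Start: joints at [1.127, 0.591, 0.048, 1.609, -0.033, 0.943, -0.034], TCP at [249.147, -680.849, 203.602] pointing down, gripper open.
Joint ranges: [-2.69, 2.69], [-0.47, 2.24], [-1.27, 1.36], [0.19, 2.51], [-1.53, 4.68], [0.08, 2.07], [-3.09, 3.09]. Speed limits (rad/s): [2.57, 2.57, 3.14, 3.14, 3.14, 3.14, 3.14].

INTERFACE

Orientations are given as a unit quaternion [x, y, z, w].
In Python, from bench import r gives the robot as it stands. The module is installed in compiled form; this text tells all that it offers.
- The arm moves only by the tool drive_tool, never from a script. Its argument "rows" is a list of rows, each an object with "slide": the shift along the tool's x, y, z in mm, a list of three; "spin": the turn about the tool's x in degrees. A call has 1 to 12 rows; each row is the pose to reach, as a shift and turn from the pose measured when the call began, along the tool's axes at that moment; what a row does not reach only later rows make up. A row lasts 1/10 s, in which the tool goes at most 50 mm and 8.59 degrees, less where a joint would pass 70% of its speed; a pose out of reach is approached as far as the arm can. A call with a gripper value outside its range is refused whole. "jaw" is the closure, from 0 (fully open) to 1 (shut), set as the call begins (left out, the last holds). The fingers move at their own pace and stop on an object; the grip force is fixed at half the most. Time passes only in rows, so rows that repeat a pose let the fingers close. It gives the time, the measured TCP pose, the force and the opening at its end, in the units of the state.
- r.get_state(): the state, without advancing time (a new reading comes with each control period).
- r.get_image(name): name is "scene" or "top" or "wrist"; returns a dict with "image" (384x512x3 uint8, red, green, blue), "range_z" (384x512 float32, mm along the optical axis (not along the pixel's ray), 0 where there is no reading), "fx", "fy", "cx", "cy" (pixels), "distortion" ([k1, k2, p1, p2, k3] as OpenCV has them; the pictures are not rectified), "eye" and "rotation" of the camera in the world. Camera axes: x right, y down, z forward; pixel columns grow to the right and rows downward; lengths in mm; the calibration is good to about 2 mm. A picture is of the moment at which its call begins.
- r.finish_job(): hands the job in, once; it reports no verdict.
The state is a dict: "t": time; "joint_pos": joint angles; "qd": joint speeds; "effort": joint torques, N m; "tcp_pos": TCP position; "ee_rot": TCP orientation; "wrist_force": force on the tool from outside, world axes, zero at the start; "moment": the same for the moment, N m; "opening": finger opening in mm.
Only numpy, scipy, OpenCV 4.12 (cv2) and the standard library are available. Lean on these libraries where they do the work, as an engineer would, in place of code of your own. Each camera call takes 0.05 s, during which the arm holds its last target.

TASK

Get the blue dosing pipette ready to dispense: while it still stands in its stand, press its blue plunger head down to the stop and let it spring back up, then draw the pipette straight up out of the stand. Tilt it to a slant of about 45 degrees and hold it with its tip pointing down, a few centimetres above the middle of the beaker's mouth, plunger not pressed; finish holding it there, still in the gripper, without it touching the beaker. Leave the orange pipette in the stand and everything else where it is.

Things in the scene. Friction and masses are not known exactly. Their poses are not given: they have to be found in the camera images.
- pipette_blue_grip (a point): white pipette with blue collar and plunger, 171 mm long, 0.1 kg, upright in either bore of the stand. Point on its axis, mid-height of the round white body to grip: 26 mm in diameter, from 33 mm below the point (there the blue collar, 35 mm in diameter, 7 mm thick, rests on the stand's plate) to 30 mm above. z axis: from tip to plunger. Grip from any side
- pipette_blue_tip (a point): lower end of the blue pipette's tip (6 mm in diameter), on its axis, 125 mm below the grip point; z axis along the pipette towards the plunger. The shank under the collar (21 mm in diameter, tapering in its lower part) reaches 85 mm below the face of the stand's plate, so the pipette must rise that much to come clear
- pipette_blue_head (a point): centre of the top face of the blue plunger head, a disc 18 mm in diameter and 6 mm thick, on the pipette's axis, 46 mm above the grip point (16 mm above the top of the white body) when not pressed
- pipette_blue_plunger (a joint): travel of the blue plunger in m: 0 = up (not pressed), 0.008 = fully down on its stop. Springs back when let go; takes about 1 N to start and 4 N at the stop
- pipette_orange_grip (a point): the same pipette with orange collar and plunger head, in the other bore, 90 mm away; same point and axes as for the blue one. To be left standing there
- stand: bench stand fixed to the table: a level aluminium plate 50 x 200 x 12 mm, top face 105 mm above the table, on two grey cheeks at its ends with feet 110 mm long. Origin on the table under its centre, x across the plate, y along it, z up; bores of 25 mm at y = +45 mm and y = -45 mm
- beaker_mouth (a point): centre of the rim plane of the small clear beaker, 63 mm in outer diameter and 70 mm high, standing loose on the table; z axis up
- cup: small white sample cup with green lid, 60 mm in diameter, 54 mm high; origin at the centre of its underside; bystander
- tape: roll of blue tape lying flat, 94 mm in diameter, 25 mm high; origin at the centre of its underside; bystander
- weight: brass-coloured weight, 32 mm in diameter, 34 mm high; origin at the centre of its underside; bystander
Not all that is in view belongs to the job. Of the things that look like the stand, the larger one is meant.

How it is judged (in metres and radians):
On the way, in this order (a step that is already met when the one before it is completed fails the run):
1. the blue plunger is pressed down to its stop while the pipette stands in the stand (value of joint pipette_blue_plunger above 0.0068 m and z of pipette_blue_tip in the frame of stand below 0.03 m), for 0.1 s.
2. the blue plunger has sprung back up, the pipette still in the stand (value of joint pipette_blue_plunger below 0.002 m and z of pipette_blue_tip in the frame of stand below 0.03 m), for 0.1 s.
3. the blue pipette is drawn up out of the stand, its tip above the top plate (z of pipette_blue_tip in the frame of stand above 0.107 m and contact force between pipette_blue and the fingers above 0.5 N), for 0.1 s.
At the end, for the whole second after the job is handed in: Gripper holds the blue pipette at rest, slanted 30 to 60 degrees, tip down, within 20 mm sideways of the centre of the beaker's mouth and 8 to 80 mm above its rim; plunger up (under 3 mm pressed); it touches neither stand nor beaker; beaker upright; orange pipette within 15 mm of its start (contact force between pipette_blue and the fingers above 0.5 N and angle between pipette_blue_tip's own z axis and vertical between 0.52 and 1.05 rad and horizontal distance between pipette_blue_tip and beaker_mouth below 0.02 m and z of pipette_blue_tip in the frame of beaker_mouth between 0.008 and 0.08 m and value of joint pipette_blue_plunger below 0.003 m and linear speed of pipette_blue below 0.03 m/s and contact force between pipette_blue and stand below 0.1 N and contact force between pipette_blue and beaker below 0.1 N and angle between beaker_mouth's own z axis and vertical below 0.1 rad and distance of pipette_orange_grip from where it was at the start of the episode below 0.015 m); the arm keeps its last pose, push and grip.
It fails at once if the pipette touches the beaker (contact force between pipette_blue and beaker above 0.3 N).
It fails at once if the beaker is moved by more than 15 mm (distance of beaker_mouth from where it was at the start of the episode above 0.015 m).
It fails at once if the orange pipette is moved by more than 15 mm (distance of pipette_orange_grip from where it was at the start of the episode above 0.015 m).
It fails at once if a bystander is moved by more than 15 mm (distance of any of cup, tape, weight from where it was at the start of the episode above 0.015 m).
It also fails if it takes over 45 s, if anything falls off the work surface, if the arm or the gripper's body presses on something with over 40 N, if the wrist force passes 120 N, or if a joint passes its speed limit or range.

## Working session

There is one attempt and no reset: what is moved stays moved. The work goes in short steps, Python scripts to look and compute and a tool call to move; the robot and the scene stay as the last step left them, time stands still between calls to the robot, and variables do not carry over. Pictures are saved under pics/ and viewed, and the job is handed in when it is done.

Besides the shell and the picture viewer there is one more tool, called after ">>>" as name(argument=value, ...) on one line, values as JSON. drive_tool: Moves the arm, as the interface text tells. Its arguments: {"type":"object","properties":{"rows":{"type":"array"},"jaw":{"type":"number"}},"required":["rows"]}

```bash
mkdir -p pics; python3 - <<'E'
from bench import r
import cv2,numpy as np,pickle
print(r.get_state(), r.grip_depth)
for n in ["scene","top","wrist"]:
    d=r.get_image(n); pickle.dump(d,open(f"pics/{n}0.pkl","wb"))
    cv2.imwrite(f"pics/{n}0.png",d["image"][:,:,::-1])
    print(n,d["fx"],d["fy"],d["cx"],d["cy"],d["distortion"],d["eye"],d["rotation"])
E
```

```text
{'t': 0.0, 'joint_pos': array([ 1.12649305,  0.59213292,  0.04830824,  1.6098543 , -0.0333269 ,
        0.94268558, -0.03369509]), 'qd': array([ 6.73436774e-04, -1.53847929e-03, -1.55872551e-04, -2.60766069e-03,
        1.69495847e-04, -8.82097077e-04, -5.04356983e-05]), 'effort': array([ 1.40899508e-05, -5.48695707e+01,  1.54674668e+00, -1.98124123e+01,
        9.48641100e-03,  8.77716229e-03,  2.48409123e-06]), 'tcp_pos': array([ 248.84117318, -679.99549987,  202.41929711]), 'ee_rot': array([ 0.40548597,  0.58027332, -0.4046306 ,  0.57891112]), 'wrist_force': array([ 0.18014526, -0.59213146, -0.05091366]), 'moment': array([-0.06296429, -0.04624215, -0.03039246]), 'opening': 85.41233320183227} -18.700000000000003
scene 450.00620910714224 450.00620910714224 258.0002466562537 194.66800447871188 [-0.00398114  0.          0.          0.          0.        ] [236.99637319 743.47767752 809.95084041] [-0.21968232  0.87396187 -0.4198305   0.10804018]
top 484.87769501439624 484.87769501439624 255.53154742216594 191.5382481175936 [-0.15918441  0.          0.          0.          0.        ] [ 352.58990715   34.99811707 1585.53670762] [-0.69826887  0.71005452 -0.06235917  0.06598861]
wrist 267.6422635644792 267.6422635644792 253.40605607158773 188.49500961312958 [-0.01425372  0.          0.          0.          0.        ] [ 317.55759355 -656.47065555  372.7756401 ] [ 0.81172291 -0.56636333 -0.08244008  0.11637063]
```

View pics/scene0.png

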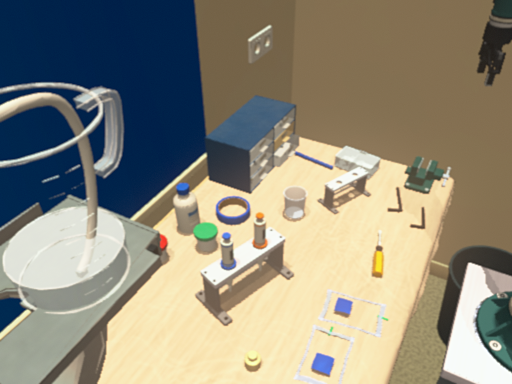

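View pics/top0.png

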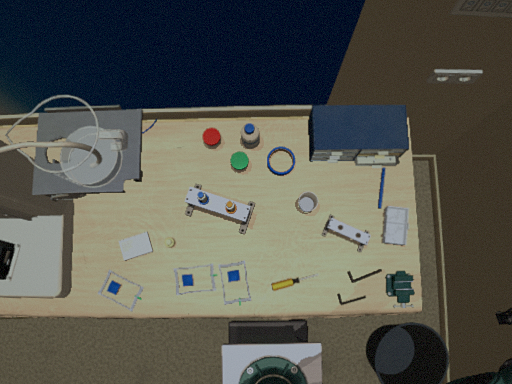

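View pics/wrist0.png

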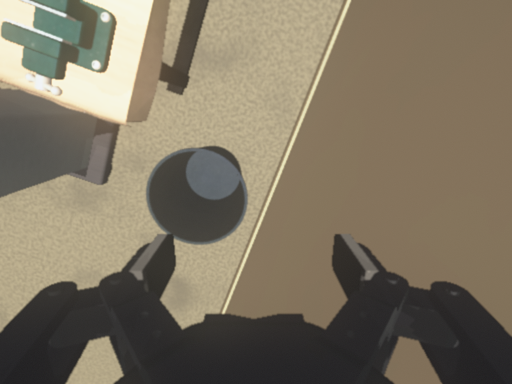

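```bash
cat > h.py <<'E'
import numpy as np,cv2,pickle
from scipy.spatial.transform import Rotation as R
def load(n): return pickle.load(open(f"pics/{n}.pkl","rb"))
def ray(d,uv):
    K=np.array([[d["fx"],0,d["cx"]],[0,d["fy"],d["cy"]],[0,0,1]])
    p=cv2.undistortPoints(np.array([[uv]],float),K,np.array(d["distortion"]))[0,0]
    v=R.from_quat(d["rotation"]).apply([p[0],p[1],1.]); return np.array(d["eye"]),v
def plane(d,uv,z):
    e,v=ray(d,uv); return e+v*(z-e[2])/v[2]
def two(d1,u1,d2,u2):
    e1,v1=ray(d1,u1);e2,v2=ray(d2,u2);v1=v1/np.linalg.norm(v1);v2=v2/np.linalg.norm(v2)
    t=np.linalg.lstsq(np.c_[v1,-v2],e2-e1,rcond=None)[0]
    a=e1+v1*t[0];b=e2+v2*t[1]; return (a+b)/2,np.linalg.norm(a-b)
def blobs(d,lo,hi,box,minA=8):
    hsv=cv2.cvtColor(d["image"],cv2.COLOR_RGB2HSV); m=cv2.inRange(hsv,np.array(lo),np.array(hi))
    k=np.zeros_like(m);x0,y0,x1,y1=box;k[y0:y1,x0:x1]=m[y0:y1,x0:x1]
    n,l,s,c=cv2.connectedComponentsWithStats(k)
    return [(s[i].tolist(),c[i].round(2).tolist()) for i in range(1,n) if s[i][4]>=minA]
def pt3(d,uv):
    e,v=ray(d,uv); z=d["range_z"][int(round(uv[1])),int(round(uv[0]))]
    return e+v*z
E
python3 - <<'E'
from h import *
s=load("scene0");t=load("top0")
bl=([100,90,40],[130,255,255]);og=([8,120,80],[20,255,255])
print("top blue",blobs(t,*bl,(185,180,260,240),3)); print("top or",blobs(t,*og,(215,190,260,240),3))
print("sc blue",blobs(s,*bl,(205,220,245,280),3)); print("sc or",blobs(s,*og,(240,200,280,260),3))
a=s["image"][180:300,190:310];b=t["image"][170:250,170:330]
cv2.imwrite("pics/c1.png",cv2.resize(a,None,fx=5,fy=5,interpolation=0)[:,:,::-1]);cv2.imwrite("pics/c2.png",cv2.resize(b,None,fx=5,fy=5,interpolation=0)[:,:,::-1])
E
```

```text
top blue [([198, 192, 5, 6, 24], [200.0, 194.29]), ([199, 195, 10, 10, 33], [204.48, 200.79])]
top or [([227, 202, 5, 5, 14], [228.64, 203.5]), ([230, 205, 6, 9, 14], [233.36, 209.86]), ([226, 208, 3, 5, 6], [227.0, 210.17])]
sc blue [([223, 233, 7, 6, 37], [226.05, 235.43]), ([221, 261, 15, 8, 41], [228.88, 265.49])]
sc or [([240, 200, 6, 8, 27], [242.41, 203.19]), ([256, 212, 8, 7, 43], [259.47, 215.07]), ([253, 239, 14, 10, 61], [259.79, 244.41])]
```

View pics/c1.png

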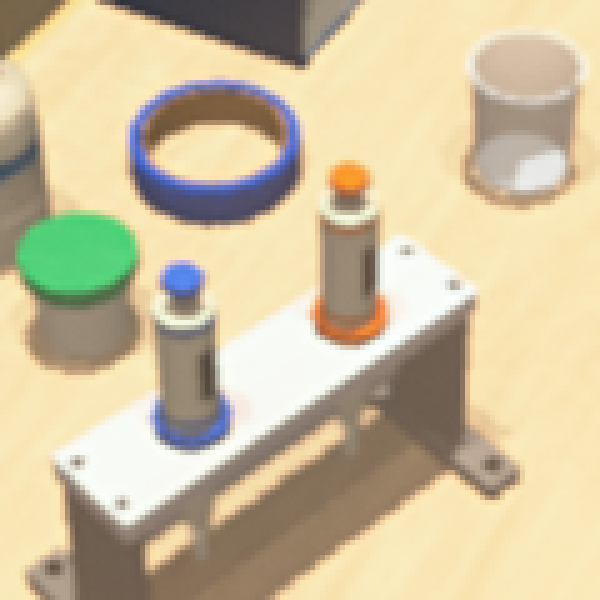

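View pics/c2.png

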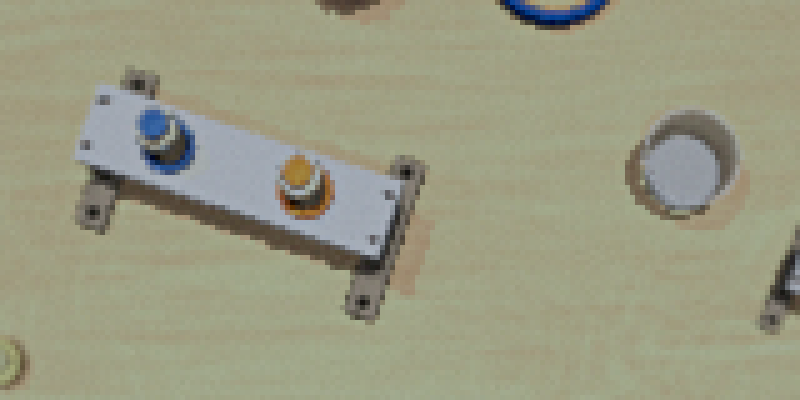

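```bash
python3 - <<'E'
from h import *
s=load("scene0");t=load("top0")
S=lambda x,y:((x+.5)/5-.5+190,(y+.5)/5-.5+180)
T=lambda x,y:((x+.5)/5-.5+170,(y+.5)/5-.5+170)
for n,a,b,z in [("blue head",S(183,275),T(154,125),184),("orange head",S(350,173),T(299,170),184),("beaker",S(526,68),T(692,157),70),
 ("blue collar",S(192,420),T(169,150),112),("or collar",S(350,316),T(305,193),112),("cornerTL",S(55,462),T(96,86),105),("cornerBL",S(128,522),T(76,160),105),("cornerTR",S(395,237),T(403,180),105),("cornerBR",S(473,293),T(383,254),105)]:
    p,e=two(s,a,t,b); print(n,p.round(1),round(e,1),plane(s,a,z).round(1),plane(t,b,z).round(1))
E
```

```text
blue head [603.5 202.2 188.8] 0.9 [606.8 198.1 184. ] [603.9 202.6 184. ]
orange head [574.6 116.8 189. ] 0.6 [577.  111.8 184. ] [575.7 117.2 184. ]
beaker [ 598.4 -125.7   66.4] 0.0 [ 596.6 -121.4   70. ] [ 597.8 -125.3   70. ]
blue collar [602.9 202.9 105.4] 1.7 [600.3 208.1 112. ] [600.9 201.8 112. ]
or collar [573.6 118.2 106.5] 0.2 [571.1 123.  112. ] [572.7 117.8 112. ]
cornerTL [643.2 248.5 103.5] 1.1 [641.8 249.5 105. ] [643.4 248.5 105. ]
cornerBL [597.7 261.1 103.8] 1.6 [598.  262.1 105. ] [596.8 260.6 105. ]
cornerTR [581.9  57.8 101. ] 0.9 [580.5  61.8 105. ] [580.9  57.6 105. ]
cornerBR [536.   70.7  97.2] 0.0 [532.8  78.1 105. ] [535.1  70.5 105. ]
```

```bash
cat >> h.py <<'E'
def plan(st,target,zdir=None):
    M=R.from_quat(st["ee_rot"]).as_matrix(); print("axes x,y,z\n",M.T.round(3)); print("tcp",st["tcp_pos"].round(1),"j",st["joint_pos"].round(2),"F",st["wrist_force"].round(2),"open",round(st["opening"],1),"t",round(st["t"],2))
    print("slide",(M.T@(np.array(target)-st["tcp_pos"])).round(1))
    if zdir is not None:
        c=M.T@np.array(zdir); a=np.degrees(np.arctan2(-c[1],c[2])); print("spin",round(a,1),"or",round(a-180*np.sign(a),1))
E
python3 - <<'E'
from h import *; from bench import r
plan(r.get_state(),[603,202,290],[.948,-.317,0])
E
```

```text
axes x,y,z
 [[-0.001  0.002 -1.   ]
 [ 0.939  0.344 -0.   ]
 [ 0.344 -0.939 -0.002]]
tcp [ 248.9 -680.2  202.7] j [ 1.13  0.59  0.05  1.61 -0.03  0.94 -0.03] F [ 0.49 -0.56  0.86] open 85.1 t 0.15
slide [ -86.1  635.7 -706.9]
spin -51.4 or 128.6
```

>>> drive_tool(rows=[{"slide":[-50,0,0],"spin":0},{"slide":[-90,0,0],"spin":0},{"slide":[-90,32,-35],"spin":-4},{"slide":[-90,64,-70],"spin":-8},{"slide":[-90,96,-105],"spin":-12},{"slide":[-90,128,-140],"spin":-16},{"slide":[-90,160,-175],"spin":-20},{"slide":[-90,192,-210],"spin":-24},{"slide":[-90,224,-245],"spin":-28},{"slide":[-90,256,-280],"spin":-32},{"slide":[-90,288,-315],"spin":-36},{"slide":[-90,320,-350],"spin":-40}], jaw=1)

```text
t: 1.35
tcp_pos: [429.3, -239.8, 293.3]
ee_rot: [0.182, 0.684, -0.181, 0.683]
wrist_force: [0.8, -0.5, -0.8]
opening: -0.1
```

```bash
python3 - <<'E'
from h import *; from bench import r
plan(r.get_state(),[603,202,290],[.948,-.317,0])
E
```

```text
axes x,y,z
 [[-0.001  0.001 -1.   ]
 [ 0.496  0.868  0.001]
 [ 0.868 -0.496 -0.001]]
tcp [ 429.3 -239.8  293.3] j [ 0.64  0.2  -0.26  2.01  0.06  0.94 -0.17] F [ 0.75 -0.51 -0.75] open -0.1 t 1.35
slide [  3.8 469.8 -68.4]
spin -11.3 or 168.7
```

>>> drive_tool(rows=[{"slide":[3,47,-7],"spin":-2},{"slide":[3,94,-14],"spin":-4},{"slide":[3,141,-21],"spin":-6},{"slide":[3,188,-28],"spin":-8},{"slide":[3,235,-35],"spin":-10},{"slide":[3,282,-42],"spin":-11},{"slide":[3,329,-49],"spin":-11},{"slide":[3,376,-56],"spin":-11},{"slide":[3,423,-63],"spin":-11},{"slide":[3,470,-68],"spin":-11},{"slide":[3,470,-68],"spin":-11}])

```text
t: 2.45
tcp_pos: [603.9, 211.2, 290.8]
ee_rot: [0.115, 0.699, -0.109, 0.698]
wrist_force: [-1.1, 0.0, 1.4]
opening: 0.1
```

```bash
python3 - <<'E'
from h import *; from bench import r
plan(r.get_state(),[603,202,200],[.948,-.317,0])
for n in ["wrist","scene"]:
    d=r.get_image(n); pickle.dump(d,open(f"pics/{n}1.pkl","wb")); cv2.imwrite(f"pics/{n}1.png",d["image"][:,:,::-1])
E
```

```text
axes x,y,z
 [[ 0.     0.008 -1.   ]
 [ 0.312  0.95   0.008]
 [ 0.95  -0.312 -0.002]]
tcp [603.9 211.2 290.8] j [-0.07  0.43 -0.47  1.71  0.21  1.05 -0.93] F [-1.1   0.03  1.37] open 0.1 t 2.45
slide [90.7 -9.8  2.2]
spin 0.3 or -179.7
```

View pics/wrist1.png

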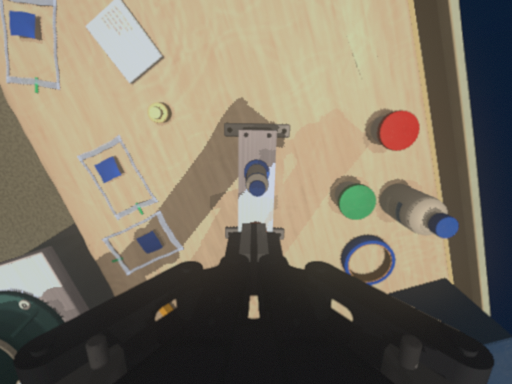

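View pics/scene1.png

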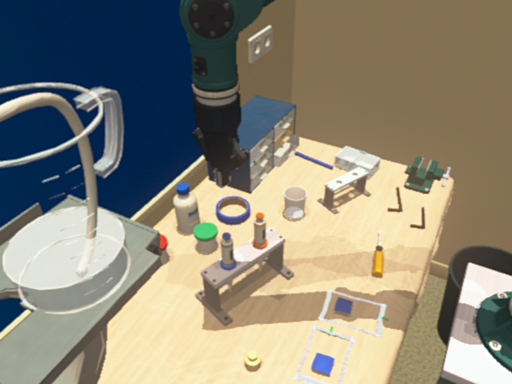

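```bash
python3 - <<'E'
from h import *
w=load("wrist1");t=load("top0");s=load("scene0");print(w["eye"])
print(blobs(w,[100,60,30],[130,255,255],(235,150,285,205),3))
cv2.imwrite("pics/c3.png",cv2.resize(w["image"][110:230,205:325],None,fx=5,fy=5,interpolation=0)[:,:,::-1])
E
```

```text
[627.31164901 277.32041794 461.59059802]
[([245, 160, 25, 19, 130], [257.11, 166.32]), ([250, 181, 15, 15, 186], [256.85, 188.09])]
```

View pics/c3.png

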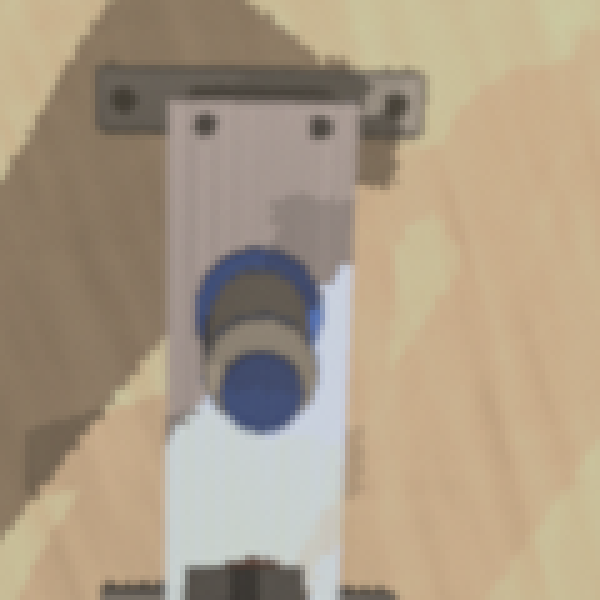

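```bash
python3 - <<'E'
from h import *
w=load("wrist1");t=load("top0");s=load("scene0")
C=lambda x,y:((x+.5)/5-.5+205,(y+.5)/5-.5+110)
S=lambda x,y:((x+.5)/5-.5+190,(y+.5)/5-.5+180)
T=lambda x,y:((x+.5)/5-.5+170,(y+.5)/5-.5+170)
h=C(261,391)
print("head",two(w,h,t,T(154,125)),two(w,h,s,S(183,275)),plane(w,h,184))
print("collar",plane(w,C(259.5,309),112),"end",plane(w,C(167,100),105),plane(w,C(355,100),105))
print(plane(t,T(154,125),184))
E
```

```text
head (array([604.93001633, 202.08901133, 183.16774321]), np.float64(2.1101836729875867)) (array([605.4366669 , 201.76879992, 187.11199784]), np.float64(2.0144928319948967)) [605.86707511 201.71565821 184.        ]
collar [606.9222861  203.86522061 112.        ] end [600.73699486 262.90184568 105.        ] [647.35867618 247.65323849 105.        ]
[603.88522633 202.55470837 184.        ]
```

>>> drive_tool(rows=[{"slide":[40,-8,4],"spin":0},{"slide":[80,-9,4],"spin":0},{"slide":[90,-9,4],"spin":0},{"slide":[90,-9,4],"spin":0},{"slide":[90,-9,4],"spin":0}])

```text
t: 3.05
tcp_pos: [604.8, 193.7, 201.6]
ee_rot: [0.115, 0.698, -0.114, 0.698]
wrist_force: [-0.2, 0.2, 0.0]
opening: -0.2
```

```bash
python3 - <<'E'
from h import *; from bench import r
plan(r.get_state(),[605,202,174.5],[.948,-.317,0])
for n in ["scene"]:
    d=r.get_image(n); pickle.dump(d,open(f"pics/{n}2.pkl","wb")); cv2.imwrite(f"pics/{n}2.png",cv2.resize(d["image"][170:300,170:300],None,fx=4,fy=4)[:,:,::-1])
E
```

```text
axes x,y,z
 [[ 0.     0.002 -1.   ]
 [ 0.319  0.948  0.002]
 [ 0.948 -0.319 -0.   ]]
tcp [604.8 193.7 201.6] j [-0.07  0.51 -0.44  1.81  0.27  0.88 -0.96] F [-0.23  0.21  0.  ] open -0.2 t 3.05
slide [27.2  7.9 -2.4]
spin -0.1 or 179.9
```

View pics/scene2.png

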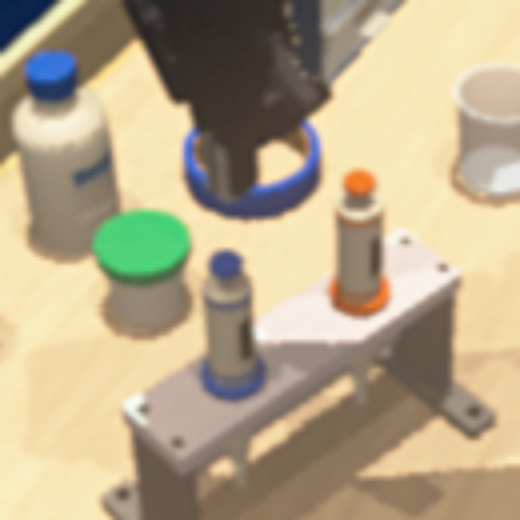

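>>> drive_tool(rows=[{"slide":[0,8,-2],"spin":0},{"slide":[8,8,-2],"spin":0},{"slide":[8,8,-2],"spin":0},{"slide":[8,8,-2],"spin":0}])

```text
t: 3.5
tcp_pos: [605.7, 202.4, 194.1]
ee_rot: [0.115, 0.698, -0.113, 0.698]
wrist_force: [1.1, 0.1, -0.4]
opening: 0.4
```

```bash
python3 - <<'E'
from h import *; from bench import r
plan(r.get_state(),[605,202,174.5],[.948,-.317,0])
for n in ["scene"]:
    d=r.get_image(n); pickle.dump(d,open(f"pics/{n}3.pkl","wb")); cv2.imwrite(f"pics/{n}3.png",cv2.resize(d["image"][200:270,190:260],None,fx=7,fy=7)[:,:,::-1])
E
```

```text
axes x,y,z
 [[ 0.001  0.002 -1.   ]
 [ 0.319  0.948  0.003]
 [ 0.948 -0.319  0.   ]]
tcp [605.7 202.4 194.1] j [-0.09  0.52 -0.43  1.81  0.28  0.87 -0.98] F [ 1.13  0.09 -0.37] open 0.4 t 3.5
slide [19.6 -0.7 -0.5]
spin -0.1 or 179.9
```

View pics/scene3.png

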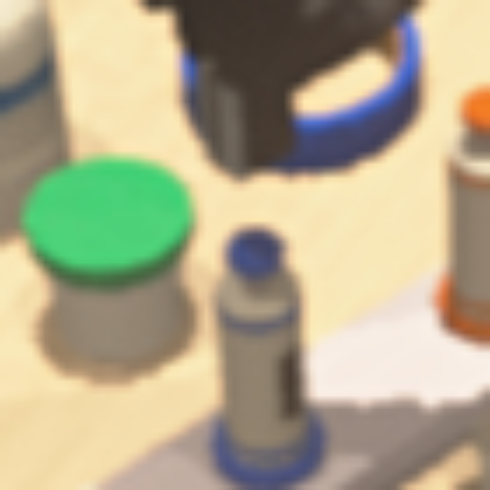

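```bash
cat >> h.py <<'E'
def proj(d,p):
    K=np.array([[d["fx"],0,d["cx"]],[0,d["fy"],d["cy"]],[0,0,1]]);Rm=R.from_quat(d["rotation"])
    q=Rm.inv().apply(np.array(p)-d["eye"]); 
    return cv2.projectPoints(q[None],np.zeros(3),np.zeros(3),K,np.array(d["distortion"]))[0].ravel().round(1)
E
python3 - <<'E'
from h import *; from bench import r
s=load("scene3")
for p in [(605.7,202.4,194.1),(605,202,184),(605,202,220)]: print(proj(s,p))
print(blobs(s,[100,60,30],[130,255,255],(205,220,245,280),3))
for v in range(205,245,2): print(v,[pt3(s,(u,v)).round(0).tolist() for u in (224,227)])
E
```

```text
[225.3 232.4]
[225.9 236.1]
[225.  222.7]
[([230, 220, 14, 4, 41], [236.1, 221.34]), ([223, 234, 6, 5, 28], [225.68, 236.0]), ([221, 261, 15, 9, 50], [227.88, 266.0])]
205 [[594.0, 218.0, 281.0], [594.0, 208.0, 274.0]]
207 [[594.0, 218.0, 276.0], [590.0, 214.0, 275.0]]
209 [[594.0, 218.0, 272.0], [586.0, 221.0, 277.0]]
211 [[595.0, 217.0, 265.0], [585.0, 222.0, 273.0]]
213 [[599.0, 211.0, 254.0], [591.0, 214.0, 260.0]]
215 [[237.0, 743.0, 810.0], [593.0, 211.0, 252.0]]
217 [[600.0, 212.0, 245.0], [593.0, 212.0, 248.0]]
219 [[601.0, 211.0, 239.0], [592.0, 213.0, 244.0]]
221 [[600.0, 213.0, 235.0], [594.0, 211.0, 236.0]]
223 [[601.0, 212.0, 229.0], [592.0, 214.0, 234.0]]
225 [[599.0, 215.0, 227.0], [734.0, 3.0, -2.0]]
227 [[737.0, 14.0, -2.0], [729.0, 12.0, -0.0]]
229 [[732.0, 22.0, -0.0], [725.0, 18.0, -0.0]]
231 [[727.0, 30.0, 1.0], [720.0, 26.0, 1.0]]
233 [[609.0, 203.0, 191.0], [605.0, 198.0, 189.0]]
235 [[605.0, 208.0, 192.0], [600.0, 205.0, 192.0]]
237 [[604.0, 210.0, 189.0], [598.0, 209.0, 190.0]]
239 [[610.0, 203.0, 174.0], [598.0, 210.0, 186.0]]
241 [[606.0, 209.0, 176.0], [601.0, 206.0, 176.0]]
243 [[603.0, 213.0, 175.0], [599.0, 208.0, 173.0]]
```

```bash
python3 - <<'E'
from h import *; from bench import r
for n in ["wrist","scene","top"]:
    d=r.get_image(n); pickle.dump(d,open(f"pics/{n}4.pkl","wb"))
    p=proj(d,r.get_state()["tcp_pos"]);print(n,p,d["eye"],r.get_state()["tcp_pos"])
    cv2.imwrite(f"pics/{n}4.png",d["image"][:,:,::-1])
w=load("wrist4")["range_z"]
print(w[200:384:8,255].round(0)); print(w[200:260:4,235:280:5].round(0))
E
```

```text
wrist [251.5 218.5] [629.53177456 269.28923477 364.63232158] [605.85245864 202.28056059 194.2483405 ]
scene [225.2 232.3] [236.99637319 743.47767752 809.95084041] [605.92232165 202.27821376 194.29353054]
top [200.1 193.3] [ 352.58990715   34.99811707 1585.53670762] [605.93461998 202.32476975 194.30665809]
[200. 185. 186. 149. 138. 129. 124. 118. 119. 121. 122. 123. 224. 225.
 212.  82.  77.  74.  72.  70.  68.  65.  64.]
[[274. 200. 199. 200. 200. 200. 200. 274. 274.]
 [276. 201. 189. 186. 185. 202. 201. 276. 276.]
 [276. 202. 186. 185. 185. 184. 203. 276. 277.]
 [278. 187. 186. 186. 186. 185. 203. 277. 277.]
 [280. 188. 187. 187. 186. 187. 204. 279. 280.]
 [280. 280. 186. 188. 188. 187. 280. 280. 280.]
 [282. 282. 149. 148. 149. 148. 149. 281. 283.]
 [283. 282. 142. 143. 145. 143. 144. 283. 284.]
 [148. 147. 139. 138. 138. 139. 139. 148. 148.]
 [143. 144. 135. 134. 135. 133. 135. 143. 143.]
 [139. 131. 131. 129. 129. 130. 130. 139. 138.]
 [  0. 126. 126. 126. 126. 129. 128. 136. 135.]
 [131. 124. 124. 124. 124.   0. 124. 132. 130.]
 [127. 120. 119. 118. 118. 119. 120. 126. 128.]
 [111. 113. 114. 119. 118. 119. 115. 111. 112.]]
```

View pics/wrist4.png

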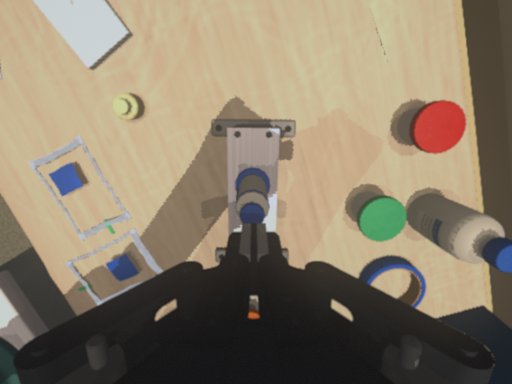

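View pics/scene4.png

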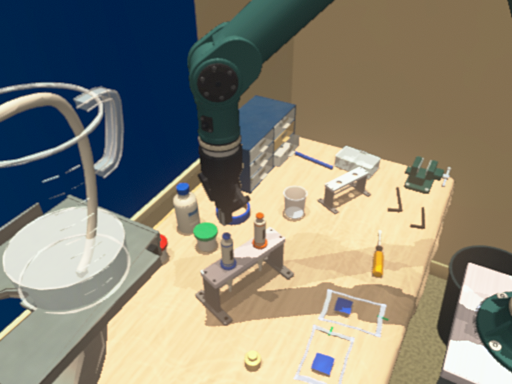

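```bash
python3 - <<'E'
from h import *; from bench import r
w=load("wrist4")
for uv in [(255,222),(255,225),(255,228),(246,226),(264,226),(255,240),(252,212),(252,208)]: print(uv,pt3(w,uv).round(1))
print("col",w["range_z"][215:232,253])
t=load("top4")
cv2.imwrite("pics/t4.png",cv2.resize(t["image"][120:280,120:280],None,fx=4,fy=4)[:,:,::-1])
for uv in [(253,224+i) for i in range(4)]: print(proj(load("scene4"),pt3(w,uv)))
M=R.from_quat(r.get_state()["ee_rot"]).as_matrix();print(M.T@(w["eye"]-r.get_state()["tcp_pos"]))
w0=load("wrist0");print("start offset tool",R.from_quat([0.40548597,0.58027332,-0.4046306,0.57891112]).inv().apply(w0["eye"]-np.array([248.84,-680,202.4])))
E
```

```text
(255, 222) [606.9 197.7 191. ]
(255, 225) [611.1 211.2 227.9]
(255, 228) [611.1 211.1 231.6]
(246, 226) [606.5 213.  229.9]
(264, 226) [616.  210.4 231. ]
(255, 240) [611.3 212.  247.4]
(252, 212) [607.3 205.5 191. ]
(252, 208) [608.3 208.4 191.3]
col [187.30711 187.06516 187.15775 187.65982 186.54549 187.02023 187.81511
 186.55905 150.9954  148.36334 148.91779 146.46886 145.34927 143.25749
 141.65344 140.67555 140.08316]
[219.8 222. ]
[220.1 221.9]
[219.8 221.1]
[219.8 220.6]
[-170.1117726    71.50321209    1.08277851]
start offset tool [-170.3867937    72.5992182     1.13600314]
```

>>> drive_tool(rows=[{"slide":[4,-1,0],"spin":0},{"slide":[8,-1,0],"spin":0},{"slide":[8,-1,0],"spin":0}])

```text
t: 4.0
tcp_pos: [605.0, 200.9, 185.4]
ee_rot: [0.115, 0.698, -0.114, 0.698]
wrist_force: [-0.1, -0.4, 0.1]
opening: 0.0
```

>>> drive_tool(rows=[{"slide":[2,0,0],"spin":0},{"slide":[4,0,0],"spin":0},{"slide":[4,0,0],"spin":0}])

```text
t: 4.3
tcp_pos: [604.8, 200.7, 181.0]
ee_rot: [0.115, 0.698, -0.114, 0.697]
wrist_force: [-0.4, 0.2, -0.0]
opening: 0.1
```

```bash
python3 - <<'E'
from h import *; from bench import r
plan(r.get_state(),[605,202,174.5],[.948,-.317,0])
for n in ["scene","wrist"]:
    d=r.get_image(n); pickle.dump(d,open(f"pics/{n}5.pkl","wb"))
    print(proj(d,r.get_state()["tcp_pos"]))
    u,v=(190,200) if n=="scene" else (215,170)
    cv2.imwrite(f"pics/{n}5.png",cv2.resize(d["image"][v:v+80,u:u+80],None,fx=6,fy=6)[:,:,::-1])
E
```

```text
axes x,y,z
 [[-0.001  0.002 -1.   ]
 [ 0.319  0.948  0.001]
 [ 0.948 -0.319 -0.001]]
tcp [604.8 200.7 181. ] j [-0.09  0.54 -0.43  1.82  0.29  0.85 -0.98] F [-0.36  0.18 -0.01] open 0.1 t 4.3
slide [ 6.5  1.2 -0.2]
spin -0.1 or 179.9
[226.3 236.8]
[251.5 218.3]
```

View pics/scene5.png

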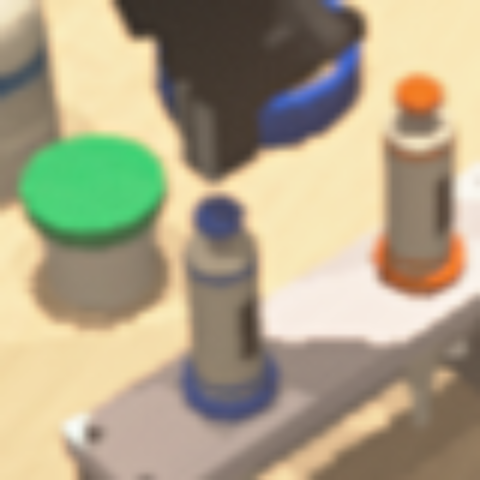

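View pics/wrist5.png

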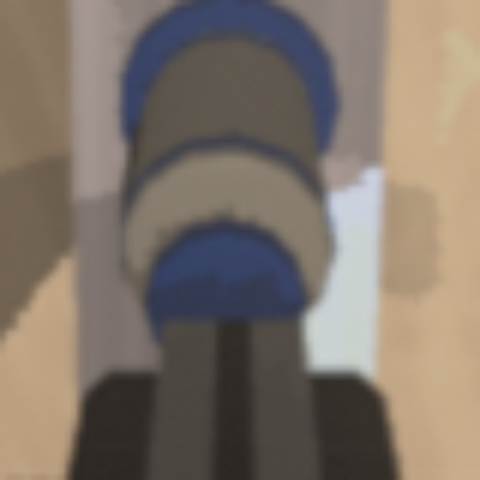

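```bash
python3 - <<'E'
from h import *
w=load("wrist5");s=load("scene5")
print(two(w,(254,223.0),s,(225.0,229.2)))
for z in (185,190,195,200,205,210): print(z,proj(s,(608.3,211.1,z)),proj(w,(608.3,211.1,z)), proj(s,(604.8,200.7,z)),proj(w,(604.8,200.7,z)))
w=load("wrist5")
for v in (218,221,222,223,224,226,230): print(v,pt3(w,(254,v)).round(1))
E
```

```text
(array([607.20884449, 203.49248164, 201.34481341]), np.float64(4.100153100651704))
185 [222.1 238. ] [251.2 205.5] [226.3 235.3] [251.2 220.8]
190 [222.  236.2] [251.1 208.1] [226.2 233.5] [251.1 223.9]
195 [221.8 234.3] [251.  210.9] [226.1 231.7] [251.1 227.1]
200 [221.7 232.5] [251.  213.9] [226.  229.9] [251.  230.5]
205 [221.5 230.6] [250.9 217.1] [225.9 228. ] [250.9 234.1]
210 [221.4 228.7] [250.8 220.4] [225.7 226.1] [250.8 237.9]
218 [608.  204.3 190.7]
221 [607.4 202.5 191. ]
222 [607.2 202.  191.6]
223 [610.1 210.7 214.1]
224 [609.9 210.3 214.3]
226 [609.9 210.3 217.2]
230 [609.9 210.1 221.7]
```

>>> drive_tool(rows=[{"slide":[4,1,0],"spin":0},{"slide":[8,1,0],"spin":0},{"slide":[8,1,0],"spin":0}])

```text
t: 4.7
tcp_pos: [604.8, 201.6, 172.5]
ee_rot: [0.115, 0.698, -0.114, 0.697]
wrist_force: [0.2, 0.9, -0.1]
opening: -0.0
```

>>> drive_tool(rows=[{"slide":[2,0,0],"spin":0},{"slide":[4,0,0],"spin":0},{"slide":[4,0,0],"spin":0}])

```text
t: 5.0
tcp_pos: [604.6, 201.5, 168.1]
ee_rot: [0.115, 0.699, -0.114, 0.697]
wrist_force: [-0.1, 0.5, -0.4]
opening: 0.0
```

>>> drive_tool(rows=[{"slide":[2,0,0],"spin":0},{"slide":[4,0,0],"spin":0},{"slide":[4,0,0],"spin":0}])

```text
t: 5.3
tcp_pos: [604.3, 201.4, 163.8]
ee_rot: [0.115, 0.699, -0.114, 0.697]
wrist_force: [-0.5, -1.0, -0.2]
opening: 0.0
```

```bash
python3 - <<'E'
from h import *; from bench import r
plan(r.get_state(),[605,202,174.5],[.948,-.317,0])
for n in ["scene","wrist"]:
    d=r.get_image(n); pickle.dump(d,open(f"pics/{n}6.pkl","wb"))
    u,v=(190,200) if n=="scene" else (215,170)
    cv2.imwrite(f"pics/{n}6.png",cv2.resize(d["image"][v:v+80,u:u+80],None,fx=6,fy=6)[:,:,::-1])
E
```

```text
axes x,y,z
 [[-0.003  0.001 -1.   ]
 [ 0.319  0.948 -0.   ]
 [ 0.948 -0.319 -0.003]]
tcp [604.3 201.4 163.8] j [-0.1   0.56 -0.42  1.83  0.3   0.82 -0.99] F [-0.48 -0.98 -0.18] open 0.0 t 5.3
slide [-10.7   0.8   0.4]
spin -0.1 or 179.9
```

View pics/scene6.png

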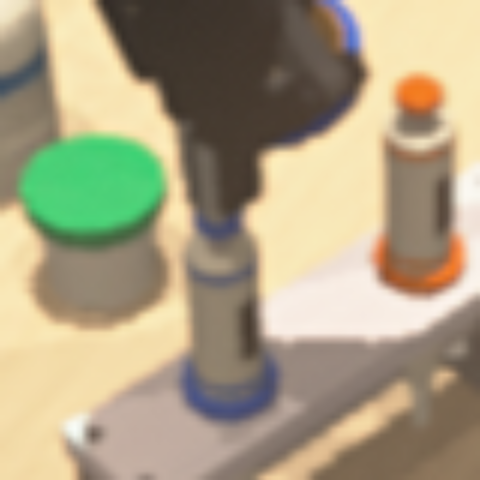

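View pics/wrist6.png

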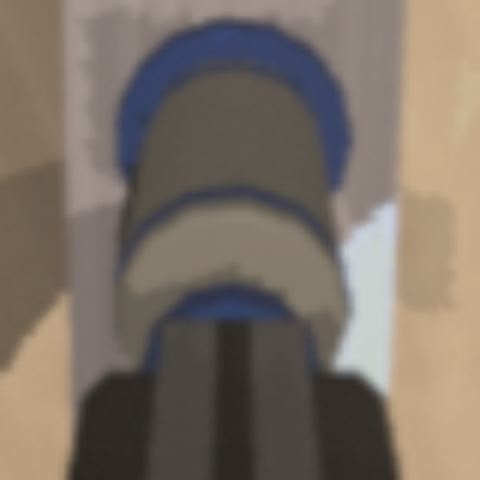

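>>> drive_tool(rows=[{"slide":[2,0,0],"spin":0},{"slide":[3,0,0],"spin":0},{"slide":[3,0,0],"spin":0}])

```text
t: 5.7
tcp_pos: [604.8, 201.6, 161.2]
ee_rot: [0.115, 0.698, -0.114, 0.697]
wrist_force: [-0.3, -0.2, 1.7]
opening: -0.2
```

>>> drive_tool(rows=[{"slide":[2,0,0],"spin":0},{"slide":[3,0,0],"spin":0},{"slide":[3,0,0],"spin":0}])

```text
t: 6.0
tcp_pos: [604.9, 201.7, 158.2]
ee_rot: [0.115, 0.698, -0.114, 0.697]
wrist_force: [-0.5, -0.5, 2.9]
opening: -0.2
```

>>> drive_tool(rows=[{"slide":[2,0,0],"spin":0},{"slide":[3,0,0],"spin":0},{"slide":[3,0,0],"spin":0}])

```text
t: 6.3
tcp_pos: [605.1, 201.8, 155.5]
ee_rot: [0.115, 0.698, -0.114, 0.697]
wrist_force: [-0.5, -0.3, 3.1]
opening: 0.0
```

```bash
python3 - <<'E'
from h import *; from bench import r
plan(r.get_state(),[605,202,174.5],[.948,-.317,0])
for n in ["scene","wrist"]:
    d=r.get_image(n); pickle.dump(d,open(f"pics/{n}7.pkl","wb"))
    u,v=(190,200) if n=="scene" else (215,170)
    cv2.imwrite(f"pics/{n}7.png",cv2.resize(d["image"][v:v+80,u:u+80],None,fx=6,fy=6)[:,:,::-1])
E
```

```text
axes x,y,z
 [[-0.001  0.001 -1.   ]
 [ 0.319  0.948  0.001]
 [ 0.948 -0.319 -0.002]]
tcp [605.1 201.8 155.5] j [-0.1   0.57 -0.42  1.84  0.3   0.8  -1.  ] F [-0.51 -0.34  3.12] open 0.0 t 6.3
slide [-19.    0.2  -0.2]
spin -0.1 or 179.9
```

View pics/scene7.png

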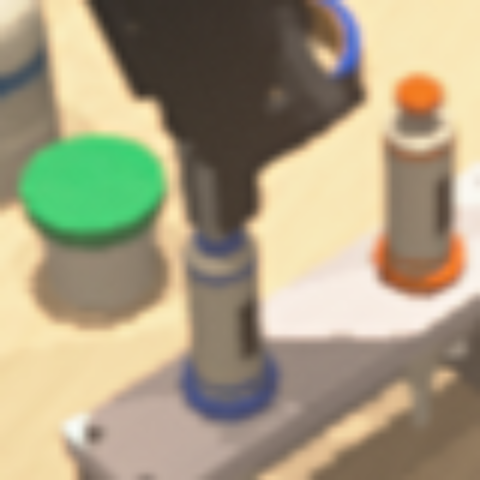

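View pics/wrist7.png

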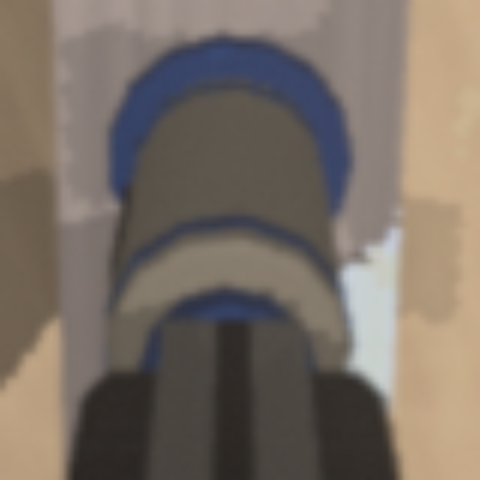

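>>> drive_tool(rows=[{"slide":[2,0,0],"spin":0},{"slide":[3,0,0],"spin":0},{"slide":[3,0,0],"spin":0}])

```text
t: 6.7
tcp_pos: [606.5, 202.5, 155.3]
ee_rot: [0.115, 0.697, -0.114, 0.698]
wrist_force: [-2.5, -2.0, 16.2]
opening: 0.0
```

>>> drive_tool(rows=[{"slide":[1,0,0],"spin":0},{"slide":[2,0,0],"spin":0},{"slide":[2,0,0],"spin":0}])

```text
t: 7.0
tcp_pos: [607.6, 203.1, 155.6]
ee_rot: [0.116, 0.696, -0.113, 0.699]
wrist_force: [-2.4, -2.1, 12.5]
opening: -0.2
```

>>> drive_tool(rows=[{"slide":[-20,0,0],"spin":0},{"slide":[-40,0,0],"spin":0},{"slide":[-50,0,0],"spin":0},{"slide":[-50,0,0],"spin":0}])

```text
t: 7.4
tcp_pos: [608.0, 203.4, 206.6]
ee_rot: [0.116, 0.696, -0.113, 0.7]
wrist_force: [0.5, 0.2, -0.3]
opening: -0.1
```

>>> drive_tool(rows=[{"slide":[0,0,0],"spin":0},{"slide":[0,0,0],"spin":0},{"slide":[0,0,0],"spin":0},{"slide":[0,0,0],"spin":0},{"slide":[0,0,0],"spin":0},{"slide":[0,0,0],"spin":0}], jaw=0)

```text
t: 8.0
tcp_pos: [608.0, 203.4, 206.4]
ee_rot: [0.116, 0.696, -0.113, 0.7]
wrist_force: [0.9, -0.1, 0.4]
opening: 84.8
```

```bash
python3 - <<'E'
from h import *; from bench import r
plan(r.get_state(),[605,202,112],[.948,-.317,0])
for n in ["scene","wrist"]:
    d=r.get_image(n); pickle.dump(d,open(f"pics/{n}8.pkl","wb"))
    cv2.imwrite(f"pics/{n}8.png",d["image"][:,:,::-1])
E
```

```text
axes x,y,z
 [[ 0.007  0.003 -1.   ]
 [ 0.32   0.948  0.005]
 [ 0.948 -0.32   0.005]]
tcp [608.  203.4 206.4] j [-0.09  0.51 -0.44  1.8   0.27  0.89 -0.97] F [ 0.92 -0.09  0.44] open 84.8 t 8.0
slide [94.3 -2.8 -2.9]
spin -0.1 or 179.9
```

View pics/scene8.png

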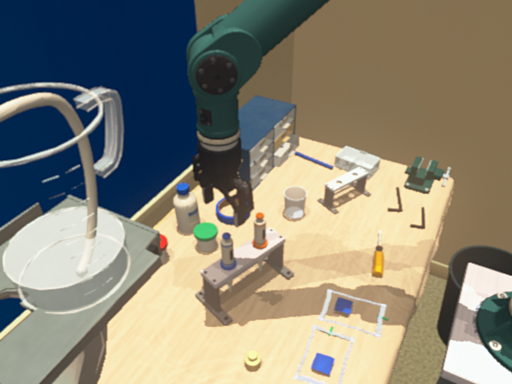

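View pics/wrist8.png

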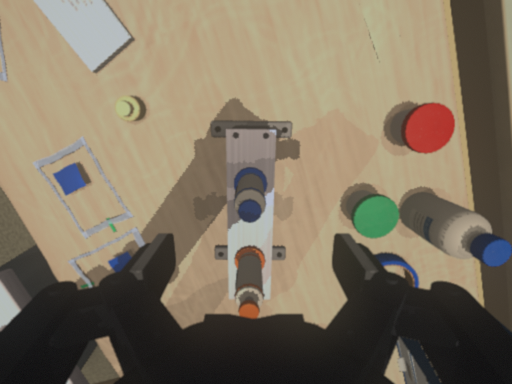

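>>> drive_tool(rows=[{"slide":[25,-3,-3],"spin":0},{"slide":[50,-3,-3],"spin":0},{"slide":[70,-3,-3],"spin":0},{"slide":[70,-3,-3],"spin":0}])

```text
t: 8.5
tcp_pos: [602.5, 200.5, 133.7]
ee_rot: [0.115, 0.697, -0.114, 0.698]
wrist_force: [-0.9, -0.1, -0.1]
opening: 85.5
```

```bash
python3 - <<'E'
from h import *; from bench import r
plan(r.get_state(),[605,202,112],[.948,-.317,0])
for n in ["scene","wrist"]:
    d=r.get_image(n); pickle.dump(d,open(f"pics/{n}9.pkl","wb"))
    cv2.imwrite(f"pics/{n}9.png",d["image"][:,:,::-1])
s=load("scene9");cv2.imwrite("pics/s9.png",cv2.resize(s["image"][170:290,180:300],None,fx=5,fy=5)[:,:,::-1])
E
```

```text
axes x,y,z
 [[ 0.001  0.001 -1.   ]
 [ 0.319  0.948  0.002]
 [ 0.948 -0.319  0.001]]
tcp [602.5 200.5 133.7] j [-0.11  0.59 -0.4   1.86  0.32  0.75 -1.02] F [-0.86 -0.1  -0.15] open 85.5 t 8.5
slide [21.7  2.1  1.8]
spin -0.1 or 179.9
```

View pics/s9.png

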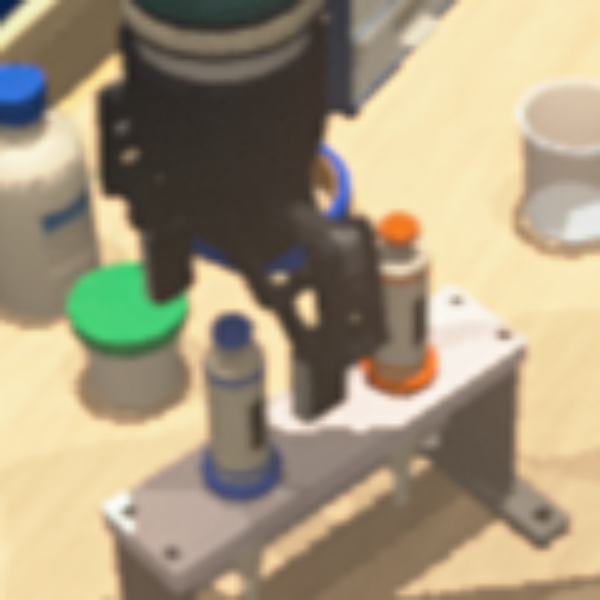

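View pics/wrist9.png

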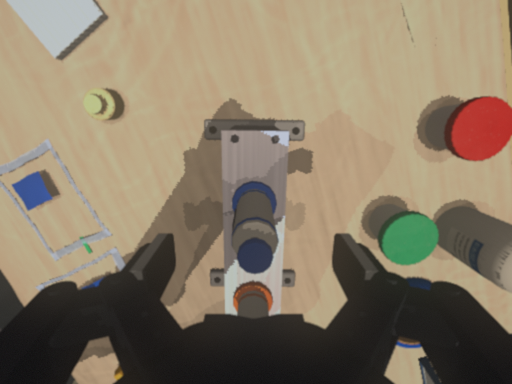

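>>> drive_tool(rows=[{"slide":[7,2,2],"spin":0},{"slide":[14,2,2],"spin":0},{"slide":[21,2,2],"spin":0},{"slide":[21,2,2],"spin":0},{"slide":[21,2,2],"spin":0}])

```text
t: 9.1
tcp_pos: [607.3, 203.2, 115.4]
ee_rot: [0.116, 0.696, -0.113, 0.7]
wrist_force: [-0.1, -0.6, -0.4]
opening: 85.4
```

```bash
python3 - <<'E'
from h import *; from bench import r
plan(r.get_state(),[605,202,112],[.948,-.317,0])
for n in ["scene","wrist"]:
    d=r.get_image(n); pickle.dump(d,open(f"pics/{n}10.pkl","wb"))
    cv2.imwrite(f"pics/{n}10.png",d["image"][:,:,::-1])
s=load("scene10");cv2.imwrite("pics/s10.png",cv2.resize(s["image"][170:290,180:300],None,fx=5,fy=5)[:,:,::-1])
E
```

```text
axes x,y,z
 [[ 0.006  0.003 -1.   ]
 [ 0.319  0.948  0.005]
 [ 0.948 -0.32   0.005]]
tcp [607.3 203.2 115.4] j [-0.12  0.61 -0.39  1.86  0.34  0.72 -1.03] F [-0.1  -0.56 -0.44] open 85.4 t 9.1
slide [ 3.4 -1.9 -1.9]
spin -0.1 or 179.9
```

View pics/s10.png

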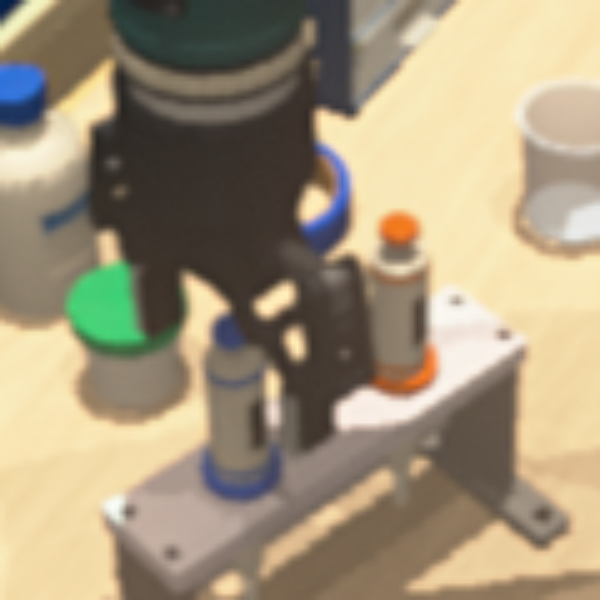

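View pics/wrist10.png

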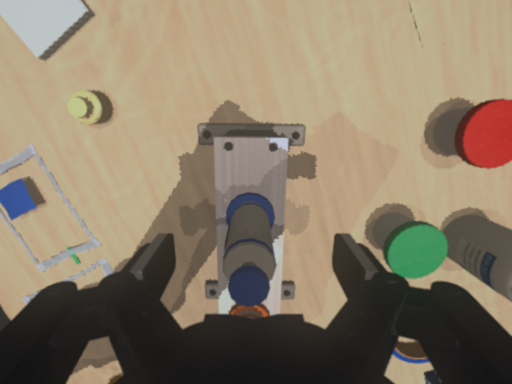

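```bash
python3 - <<'E'
from h import *
s=load("scene10")
for z in (180,190,200,210,220,230):print(z,proj(s,(618,237,z)),proj(s,(606,203,z)))
for uv in [(218,215),(218,222),(219,225),(226,222),(226,226),(226,230),(226,234),(226,236),(226,240)]: print(uv,pt3(s,uv).round(0))
E
```

```text
180 [211.  246.3] [225.3 237.7]
190 [210.7 242.7] [225.1 234. ]
200 [210.3 239. ] [224.8 230.4]
210 [210.  235.3] [224.6 226.6]
220 [209.6 231.4] [224.3 222.9]
230 [209.2 227.6] [224.1 219. ]
(218, 215) [614. 211. 244.]
(218, 222) [615. 211. 225.]
(219, 225) [613. 211. 218.]
(226, 222) [589. 222. 245.]
(226, 226) [586. 228. 241.]
(226, 230) [588. 226. 228.]
(226, 234) [605. 202. 190.]
(226, 236) [601. 207. 190.]
(226, 240) [603. 206. 178.]
```

>>> drive_tool(rows=[{"slide":[5,-2,-2],"spin":0},{"slide":[10,-2,-2],"spin":0},{"slide":[10,-2,-2],"spin":0},{"slide":[10,-2,-2],"spin":0}])

```text
t: 9.6
tcp_pos: [605.0, 202.0, 105.5]
ee_rot: [0.116, 0.696, -0.113, 0.7]
wrist_force: [-0.2, 0.4, 0.3]
opening: 85.1
```

>>> drive_tool(rows=[{"slide":[0,0,0],"spin":0},{"slide":[0,0,0],"spin":0},{"slide":[0,0,0],"spin":0},{"slide":[0,0,0],"spin":0},{"slide":[0,0,0],"spin":0},{"slide":[0,0,0],"spin":0},{"slide":[0,0,0],"spin":0}], jaw=1)

```text
t: 10.3
tcp_pos: [605.1, 202.3, 105.8]
ee_rot: [0.116, 0.696, -0.113, 0.7]
wrist_force: [-0.6, 0.2, 2.3]
opening: 24.8
```

```bash
python3 - <<'E'
from h import *; from bench import r
plan(r.get_state(),[605,202,112],[.948,-.317,0])
for n in ["scene","wrist"]:
    d=r.get_image(n); pickle.dump(d,open(f"pics/{n}11.pkl","wb"))
    cv2.imwrite(f"pics/{n}11.png",d["image"][:,:,::-1])
s=load("scene11");cv2.imwrite("pics/s11.png",cv2.resize(s["image"][170:290,180:300],None,fx=5,fy=5)[:,:,::-1])
E
```

```text
axes x,y,z
 [[ 0.007  0.004 -1.   ]
 [ 0.319  0.948  0.006]
 [ 0.948 -0.319  0.005]]
tcp [605.1 202.3 105.8] j [-0.13  0.62 -0.39  1.88  0.35  0.7  -1.04] F [-0.57  0.19  2.32] open 24.8 t 10.3
slide [-6.2 -0.2  0. ]
spin -0.1 or 179.9
```

View pics/s11.png

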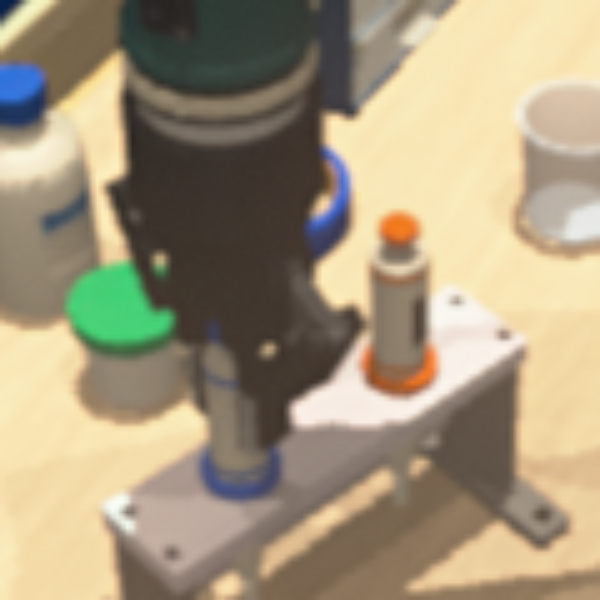

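View pics/wrist11.png

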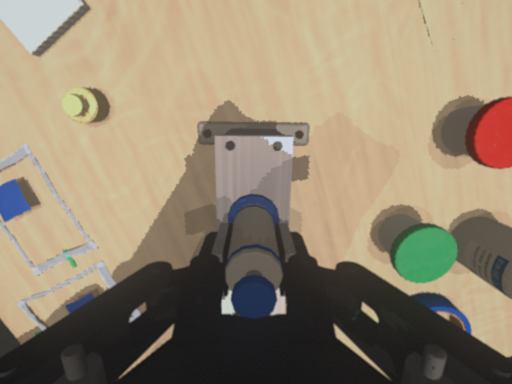

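>>> drive_tool(rows=[{"slide":[-8,0,0],"spin":0},{"slide":[-20,0,0],"spin":0},{"slide":[-40,0,0],"spin":0},{"slide":[-60,0,0],"spin":0},{"slide":[-80,0,0],"spin":0},{"slide":[-100,0,0],"spin":0},{"slide":[-118,0,0],"spin":0},{"slide":[-118,0,0],"spin":0},{"slide":[-118,0,0],"spin":0}])

```text
t: 11.3
tcp_pos: [604.3, 201.6, 224.2]
ee_rot: [0.116, 0.695, -0.113, 0.7]
wrist_force: [0.4, -0.4, -1.8]
opening: 24.7
```

```bash
python3 - <<'E'
from h import *; from bench import r
plan(r.get_state(),[605,202,112],[.948,-.317,0])
for n in ["scene","wrist"]:
    d=r.get_image(n); pickle.dump(d,open(f"pics/{n}12.pkl","wb"))
    cv2.imwrite(f"pics/{n}12.png",d["image"][:,:,::-1])
s=load("scene12");cv2.imwrite("pics/s12.png",cv2.resize(s["image"][130:290,160:300],None,fx=4,fy=4)[:,:,::-1])
E
```

```text
axes x,y,z
 [[ 0.008  0.004 -1.   ]
 [ 0.32   0.948  0.006]
 [ 0.948 -0.32   0.006]]
tcp [604.3 201.6 224.2] j [-0.08  0.49 -0.45  1.79  0.26  0.91 -0.96] F [ 0.37 -0.44 -1.78] open 24.7 t 11.3
slide [ 1.122e+02 -1.000e-01 -1.000e-01]
spin -0.1 or 179.9
```

View pics/s12.png

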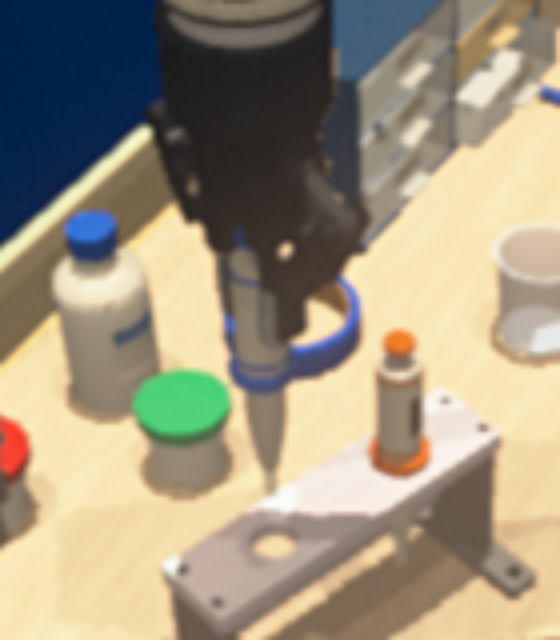

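View pics/wrist12.png

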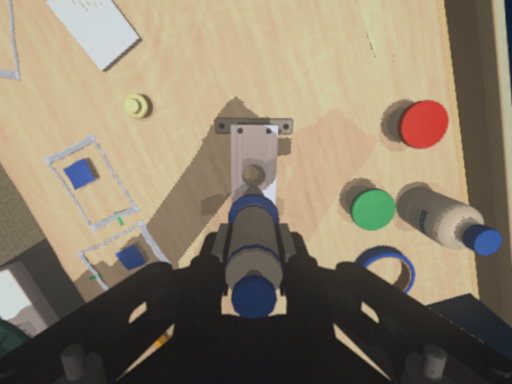

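>>> drive_tool(rows=[{"slide":[0,25,0],"spin":0},{"slide":[0,55,0],"spin":0},{"slide":[0,85,0],"spin":0},{"slide":[10,85,0],"spin":0},{"slide":[40,85,0],"spin":0},{"slide":[70,85,0],"spin":0},{"slide":[91,85,0],"spin":0},{"slide":[91,85,0],"spin":0},{"slide":[91,85,0],"spin":0}])

```text
t: 12.3
tcp_pos: [630.5, 281.3, 131.2]
ee_rot: [0.115, 0.697, -0.114, 0.699]
wrist_force: [0.1, 1.2, -0.2]
opening: 24.9
```

```bash
python3 - <<'E'
from h import *; from bench import r
plan(r.get_state(),[632,283,133],[.948,-.317,0])
for n in ["scene","wrist"]:
    d=r.get_image(n); pickle.dump(d,open(f"pics/{n}13.pkl","wb"))
    cv2.imwrite(f"pics/{n}13.png",d["image"][:,:,::-1])
s=load("scene13");cv2.imwrite("pics/s13.png",cv2.resize(s["image"][130:330,130:300],None,fx=3,fy=3)[:,:,::-1])
E
```

```text
axes x,y,z
 [[ 0.003  0.002 -1.   ]
 [ 0.32   0.948  0.003]
 [ 0.948 -0.32   0.002]]
tcp [630.5 281.3 131.2] j [-0.22  0.65 -0.4   1.73  0.33  0.82 -1.1 ] F [ 0.11  1.16 -0.19] open 24.9 t 12.3
slide [-1.8  2.1  0.8]
spin -0.2 or 179.8
```

View pics/s13.png

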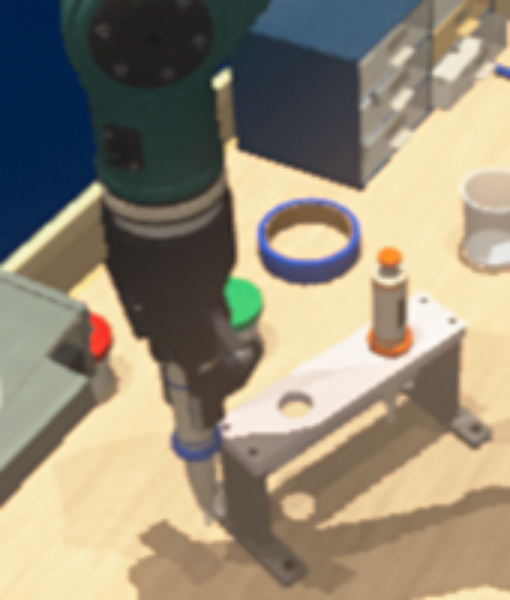

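View pics/wrist13.png

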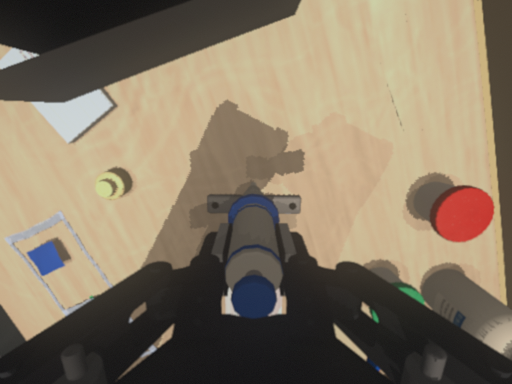

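>>> drive_tool(rows=[{"slide":[0,-10,0],"spin":0},{"slide":[0,-17,0],"spin":0},{"slide":[0,-23,0],"spin":0},{"slide":[0,-29,0],"spin":0},{"slide":[0,-35,0],"spin":0},{"slide":[0,-40,0],"spin":0},{"slide":[0,-40,0],"spin":0}])

```text
t: 13.1
tcp_pos: [621.3, 249.7, 135.0]
ee_rot: [0.12, 0.694, -0.108, 0.702]
wrist_force: [2.7, 6.4, -1.7]
opening: 24.3
```

```bash
python3 - <<'E'
from h import *; from bench import r
plan(r.get_state(),[632,283,133],[.948,-.317,0])
for n in ["scene","wrist"]:
    d=r.get_image(n); pickle.dump(d,open(f"pics/{n}14.pkl","wb"))
    cv2.imwrite(f"pics/{n}14.png",d["image"][:,:,::-1])
s=load("scene14");cv2.imwrite("pics/s14.png",cv2.resize(s["image"][130:330,130:300],None,fx=3,fy=3)[:,:,::-1])
E
```

```text
axes x,y,z
 [[ 0.014  0.014 -1.   ]
 [ 0.319  0.948  0.018]
 [ 0.948 -0.319  0.009]]
tcp [621.3 249.7 135. ] j [-0.17  0.62 -0.41  1.79  0.33  0.78 -1.07] F [ 2.69  6.43 -1.68] open 24.3 t 13.1
slide [ 2.7 34.9 -0.5]
spin -0.1 or 179.9
```

View pics/s14.png

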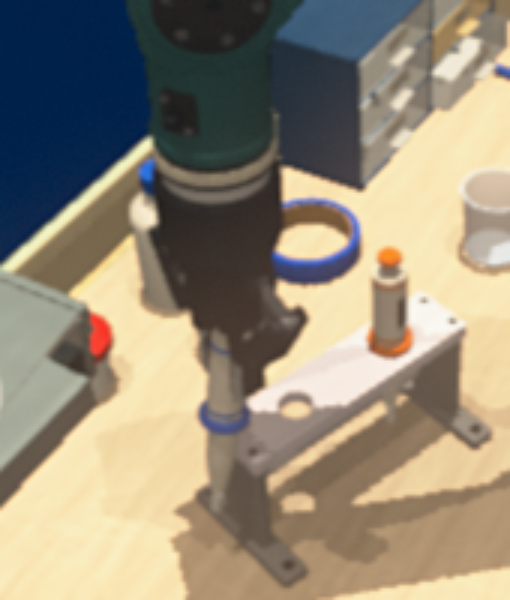

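View pics/wrist14.png

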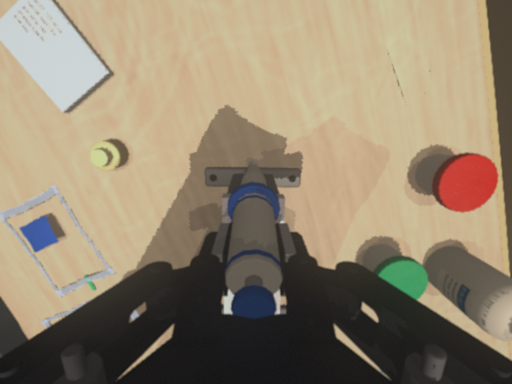

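>>> drive_tool(rows=[{"slide":[0,-8,0],"spin":0},{"slide":[0,-14,0],"spin":0},{"slide":[0,-20,0],"spin":0},{"slide":[0,-25,0],"spin":0},{"slide":[0,-30,0],"spin":0},{"slide":[0,-35,0],"spin":0},{"slide":[0,-35,0],"spin":0}])

```text
t: 13.9
tcp_pos: [612.7, 221.1, 137.1]
ee_rot: [0.123, 0.692, -0.105, 0.704]
wrist_force: [1.6, 4.9, 3.0]
opening: 24.6
```

```bash
python3 - <<'E'
from h import *; from bench import r
plan(r.get_state(),[632,283,133],[.948,-.317,0])
for n in ["scene","wrist"]:
    d=r.get_image(n); pickle.dump(d,open(f"pics/{n}15.pkl","wb"))
    cv2.imwrite(f"pics/{n}15.png",d["image"][:,:,::-1])
s=load("scene15");cv2.imwrite("pics/s15.png",cv2.resize(s["image"][130:330,130:300],None,fx=3,fy=3)[:,:,::-1])
E
```

```text
axes x,y,z
 [[ 0.021  0.022 -1.   ]
 [ 0.317  0.948  0.027]
 [ 0.948 -0.318  0.013]]
tcp [612.7 221.1 137.1] j [-0.12  0.6  -0.42  1.84  0.33  0.74 -1.04] F [1.62 4.91 3.04] open 24.6 t 13.9
slide [ 5.8 64.7 -1.4]
spin -0.0 or 180.0
```

View pics/s15.png

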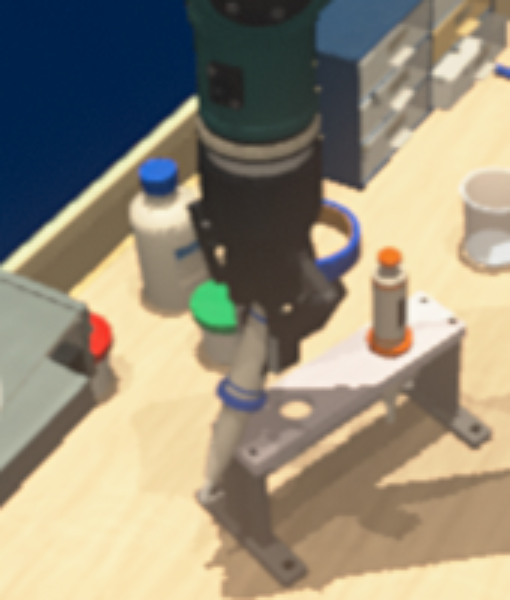

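View pics/wrist15.png

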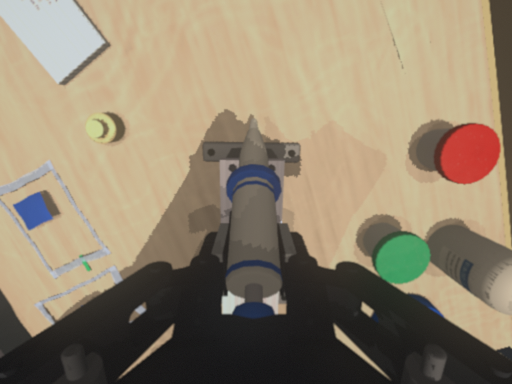

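>>> drive_tool(rows=[{"slide":[0,-8,0],"spin":0},{"slide":[0,-14,0],"spin":0},{"slide":[0,-20,0],"spin":0},{"slide":[0,-26,0],"spin":0},{"slide":[0,-29,0],"spin":0},{"slide":[0,-29,0],"spin":0}])

```text
t: 14.6
tcp_pos: [605.0, 195.3, 138.0]
ee_rot: [0.124, 0.691, -0.103, 0.705]
wrist_force: [2.0, 2.7, 4.1]
opening: 24.5
```

```bash
python3 - <<'E'
from h import *; from bench import r
plan(r.get_state(),[632,283,133],[.948,-.317,0])
for n in ["scene","wrist"]:
    d=r.get_image(n); pickle.dump(d,open(f"pics/{n}16.pkl","wb"))
    cv2.imwrite(f"pics/{n}16.png",d["image"][:,:,::-1])
s=load("scene16");cv2.imwrite("pics/s16.png",cv2.resize(s["image"][130:330,130:300],None,fx=3,fy=3)[:,:,::-1])
E
```

```text
axes x,y,z
 [[ 0.025  0.025 -0.999]
 [ 0.317  0.948  0.032]
 [ 0.948 -0.318  0.016]]
tcp [605.  195.3 138. ] j [-0.08  0.58 -0.42  1.88  0.33  0.72 -1.01] F [1.98 2.69 4.12] open 24.5 t 14.6
slide [ 7.9 91.6 -2.4]
spin 0.0 or -180.0
```

View pics/s16.png

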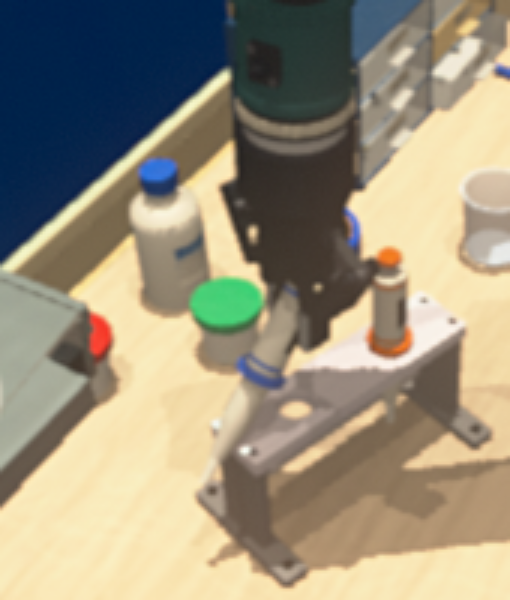

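View pics/wrist16.png

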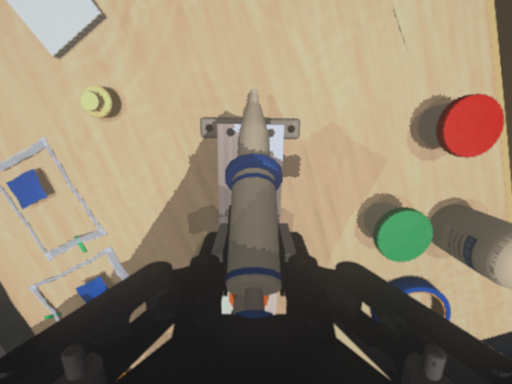

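```bash
python3 - <<'E'
from h import *
w=load("wrist16");s=load("scene16")
a=two(w,(253,91),s,(198.8,290.5));b=two(w,(253.3,172),s,(217,253.7))
print(a,b); d=b[0]-a[0]; print(np.linalg.norm(d),np.degrees(np.arccos(d[2]/np.linalg.norm(d))))
print(pt3(w,(253,94)))
E
```

```text
(array([632.87421142, 276.7919202 ,  80.40736577]), np.float64(4.31181396745505)) (array([615.56904139, 226.14079895, 149.58540476]), np.float64(4.058299313928294))
87.46774303787001 37.730515387525045
[633.38212956 274.81364762  93.69185635]
```

>>> drive_tool(rows=[{"slide":[0,-7,0],"spin":0},{"slide":[0,-13,0],"spin":0},{"slide":[0,-16,0],"spin":0},{"slide":[0,-16,0],"spin":0}])

```text
t: 15.1
tcp_pos: [599.4, 178.5, 137.1]
ee_rot: [0.123, 0.691, -0.105, 0.705]
wrist_force: [1.0, 1.9, 4.2]
opening: 24.1
```

>>> drive_tool(rows=[{"slide":[-25,5,0],"spin":0},{"slide":[-60,5,0],"spin":0},{"slide":[-100,0,0],"spin":0},{"slide":[-130,0,0],"spin":0},{"slide":[-130,0,0],"spin":0},{"slide":[-130,0,0],"spin":0}])

```text
t: 15.7
tcp_pos: [594.9, 172.8, 266.0]
ee_rot: [0.122, 0.692, -0.107, 0.704]
wrist_force: [0.2, -0.4, -1.6]
opening: 25.0
```

```bash
python3 - <<'E'
from h import *; from bench import r
plan(r.get_state(),[632,283,133],[.948,-.317,0])
for n in ["scene","wrist"]:
    d=r.get_image(n); pickle.dump(d,open(f"pics/{n}17.pkl","wb"))
    cv2.imwrite(f"pics/{n}17.png",d["image"][:,:,::-1])
s=load("scene17");cv2.imwrite("pics/s17.png",cv2.resize(s["image"][130:330,130:300],None,fx=3,fy=3)[:,:,::-1])
E
```

```text
axes x,y,z
 [[ 0.02   0.018 -1.   ]
 [ 0.319  0.947  0.024]
 [ 0.948 -0.319  0.013]]
tcp [594.9 172.8 266. ] j [ 0.01  0.42 -0.49  1.8   0.23  0.96 -0.9 ] F [ 0.21 -0.36 -1.56] open 25.0 t 15.7
slide [135.7 113.1  -1.8]
spin -0.1 or 179.9
```

View pics/s17.png

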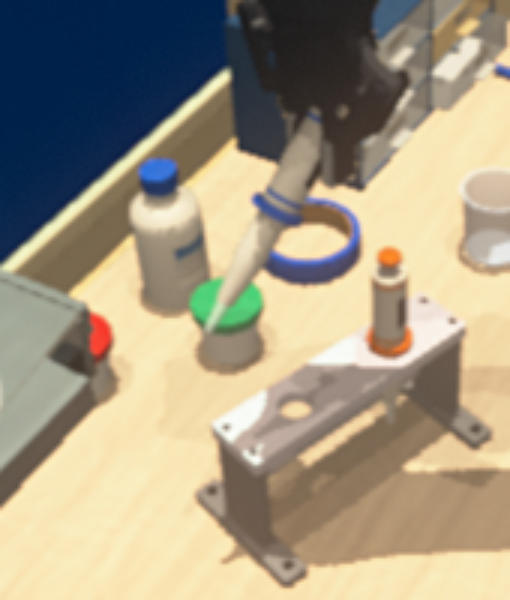

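View pics/wrist17.png

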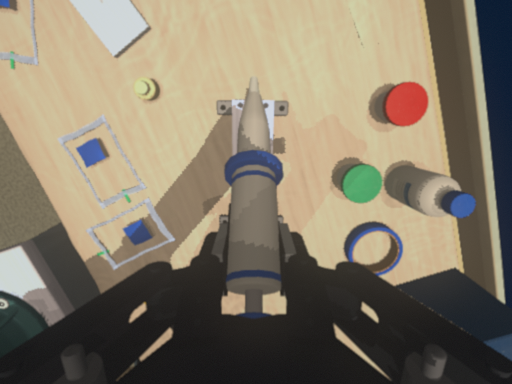

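```bash
python3 - <<'E'
from h import *
w=load("wrist17");s=load("scene17")
cv2.imwrite("pics/z1.png",np.hstack([cv2.resize(s["image"][180:250,185:255],None,fx=5,fy=5),cv2.resize(w["image"][65:205,185:325],(350,350))])[:,:,::-1])
a=two(w,(253.3,79),s,(199,239));b=two(w,(253.5,170),s,(222.3,198.7))
print(a,b); d=b[0]-a[0]; print(np.linalg.norm(d),np.degrees(np.arccos(d[2]/np.linalg.norm(d))))
M=R.from_quat([0.122,0.692,-0.107,0.704]).as_matrix();print("tip in tool",M.T@(a[0]-np.array([594.9,172.8,266])))
E
```

```text
(array([625.98245105, 262.33512457, 218.1193582 ]), np.float64(1.1597487259318493)) (array([606.21273313, 206.71485888, 282.68356603]), np.float64(3.2607076247489233))
87.48138450214789 42.4358167321258
tip in tool [50.11743975 93.61312308  0.19640113]
```

View pics/z1.png

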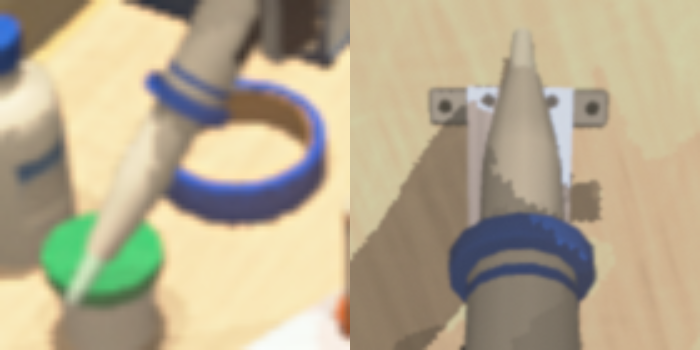

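```bash
python3 - <<'E'
from h import *
t=load("top0")
for uv in [(314,110),(314,130),(314,146),(314,155),(330,150),(330,158),(350,155),(395,160),(346,232),(330,222),(306,203),(306,190)]: print(uv,pt3(t,uv).round(0))
# beaker rim
s=load("scene0");cv2.imwrite("pics/z2.png",np.hstack([cv2.resize(s["image"][175:235,265:325],None,fx=6,fy=6,interpolation=0),cv2.resize(t["image"][180:225,283:328],None,fx=8,fy=8,interpolation=0)])[:,:,::-1])
E
```

```text
(314, 110) [ 874. -147.  145.]
(314, 130) [ 813. -146.  131.]
(314, 146) [ 754. -141.  156.]
(314, 155) [ 747. -150.   73.]
(330, 150) [ 747. -193.  132.]
(330, 158) [ 740. -203.   60.]
(350, 155) [ 749. -270.   58.]
(395, 160) [ 742. -432.   13.]
(346, 232) [ 497. -241.   73.]
(330, 222) [ 530. -193.   69.]
(306, 203) [ 602. -126.    3.]
(306, 190) [ 647. -128.   -3.]
```

View pics/z2.png

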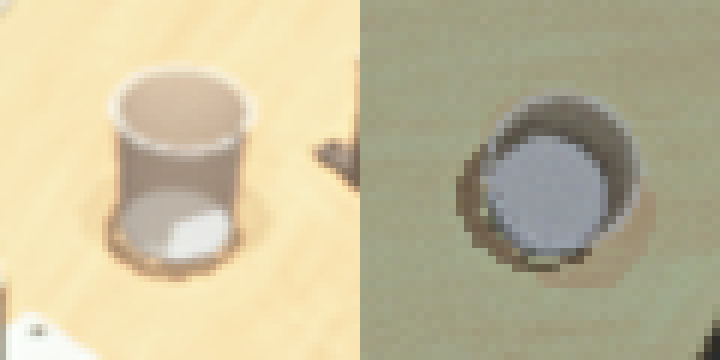

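>>> drive_tool(rows=[{"slide":[0,-20,5],"spin":0},{"slide":[-1,-58,15],"spin":0},{"slide":[-2,-98,25],"spin":0},{"slide":[-3,-138,36],"spin":0},{"slide":[-4,-178,46],"spin":0},{"slide":[-5,-218,56],"spin":0},{"slide":[-6,-258,67],"spin":0},{"slide":[-7,-298,77],"spin":0},{"slide":[-8,-338,87],"spin":0},{"slide":[-8,-365,95],"spin":0},{"slide":[-8,-375,97],"spin":0},{"slide":[-8,-375,97],"spin":0}])

```text
t: 17.0
tcp_pos: [564.9, -214.7, 262.8]
ee_rot: [0.123, 0.694, -0.108, 0.701]
wrist_force: [-0.3, 1.2, -0.5]
opening: 24.7
```

```bash
python3 - <<'E'
from h import *; from bench import r
plan(r.get_state(),[567,-214,158],[.948,-.317,0])
for n in ["scene","wrist","top"]:
    d=r.get_image(n); pickle.dump(d,open(f"pics/{n}18.pkl","wb"))
    cv2.imwrite(f"pics/{n}18.png",d["image"][:,:,::-1])
E
```

```text
axes x,y,z
 [[ 0.014  0.02  -1.   ]
 [ 0.322  0.947  0.023]
 [ 0.947 -0.322  0.007]]
tcp [ 564.9 -214.7  262.8] j [ 0.61  0.4  -0.41  1.82  0.17  0.95 -0.2 ] F [-0.35  1.2  -0.5 ] open 24.7 t 17.0
slide [104.8  -1.1   1.1]
spin -0.3 or 179.7
```

View pics/scene18.png

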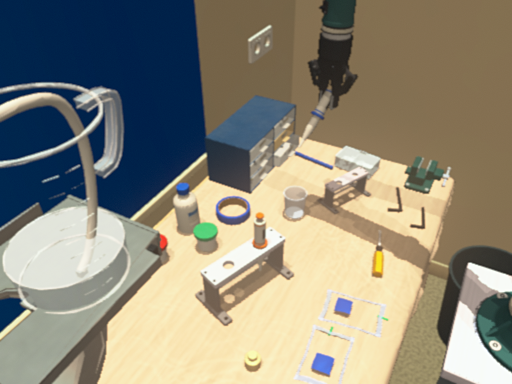

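View pics/wrist18.png

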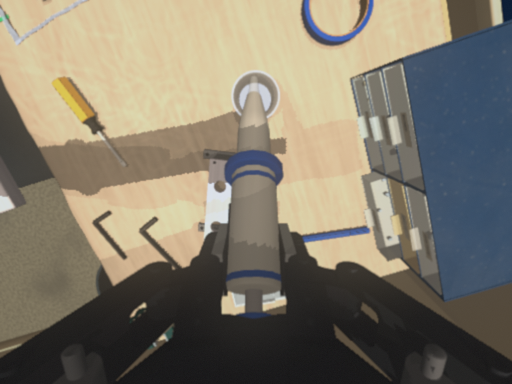

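>>> drive_tool(rows=[{"slide":[25,-1,1],"spin":0},{"slide":[50,-1,1],"spin":0},{"slide":[70,-1,1],"spin":0},{"slide":[70,-1,1],"spin":0},{"slide":[70,-1,1],"spin":0}])

```text
t: 17.65
tcp_pos: [569.0, -208.1, 194.5]
ee_rot: [0.12, 0.694, -0.103, 0.703]
wrist_force: [0.2, -0.1, -0.8]
opening: 24.3
```

```bash
python3 - <<'E'
from h import *; from bench import r
plan(r.get_state(),[567,-214,158],[.948,-.317,0])
w=load("wrist18");print(plane(w,(255.5,95.5),70))
for n in ["scene","wrist","top"]:
    d=r.get_image(n); pickle.dump(d,open(f"pics/{n}19.pkl","wb"))
s=load("scene19");w=load("wrist19");t=load("top19")
cv2.imwrite("pics/z3.png",np.hstack([cv2.resize(s["image"][130:220,260:350],(400,400)),cv2.resize(w["image"][50:150,205:305],(400,400))])[:,:,::-1])
cv2.imwrite("pics/z4.png",cv2.resize(t["image"][160:280,260:400],None,fx=5,fy=5)[:,:,::-1])
E
```

```text
axes x,y,z
 [[ 0.016  0.022 -1.   ]
 [ 0.312  0.95   0.026]
 [ 0.95  -0.313  0.009]]
tcp [ 569.  -208.1  194.5] j [ 0.58  0.47 -0.4   1.89  0.21  0.81 -0.24] F [ 0.18 -0.1  -0.81] open 24.3 t 17.65
slide [36.3 -7.2 -0.3]
spin 0.3 or -179.7
[ 600.93072615 -124.83200573   70.        ]
```

View pics/z3.png

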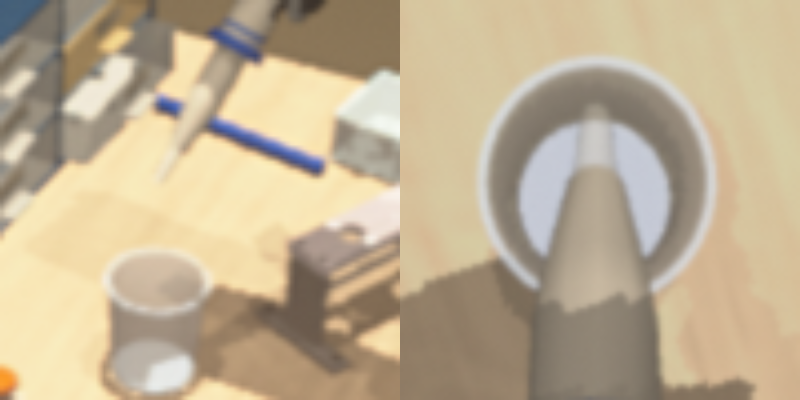

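View pics/z4.png

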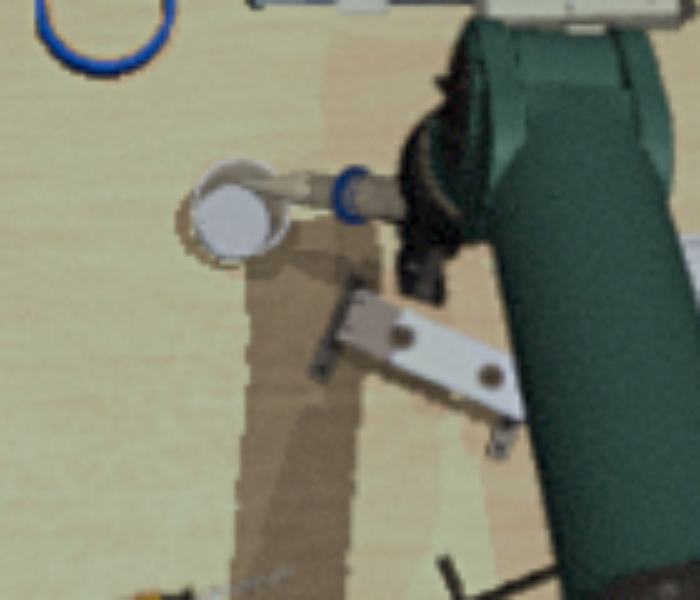

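```bash
python3 - <<'E'
from h import *
s=load("scene19");w=load("wrist19");t=load("top19")
print("tip",two(w,(253.6,75.4),s,(295.8,170.3)), two(w,(253.6,75.4),t,(308.5,195.8)))
print("beaker",plane(w,(254.2,95),70),plane(s,(295,192.7),70),two(w,(254.2,95),s,(295,192.7)))
E
```

```text
tip (array([ 599.23842936, -117.12242206,  146.78029062]), np.float64(6.329011725424375)) (array([ 600.70679076, -117.77457948,  155.88085103]), np.float64(2.2916750482677766))
beaker [ 601.06142845 -124.60042086   70.        ] [ 597.05782923 -123.61885354   70.        ] (array([ 599.5121973 , -125.07825254,   68.35645083]), np.float64(3.4233563508298084))
```

>>> drive_tool(rows=[{"slide":[10,-8,2],"spin":0},{"slide":[25,-8,2],"spin":0},{"slide":[37,-8,2],"spin":0},{"slide":[37,-8,2],"spin":0},{"slide":[37,-8,2],"spin":0},{"slide":[37,-8,2],"spin":0},{"slide":[37,-8,2],"spin":0},{"slide":[37,-8,2],"spin":0}])

```text
t: 18.6
tcp_pos: [570.3, -217.0, 159.1]
ee_rot: [0.121, 0.692, -0.104, 0.704]
wrist_force: [-0.7, 0.2, -0.3]
opening: 24.5
```

```bash
python3 - <<'E'
from h import *; from bench import r
st=r.get_state();plan(st,[567,-214,158],[.948,-.317,0])
M=R.from_quat(st["ee_rot"]).as_matrix();print("tip pred",st["tcp_pos"]+M@[50,93.5,0], "qd",st["qd"].round(3))
for n in ["scene","wrist","top"]:
    d=r.get_image(n); pickle.dump(d,open(f"pics/{n}20.pkl","wb"))
s=load("scene20");w=load("wrist20")
cv2.imwrite("pics/z5.png",np.hstack([cv2.resize(s["image"][130:220,260:350],(400,400)),cv2.resize(w["image"][50:150,205:305],(400,400))])[:,:,::-1])
cv2.imwrite("pics/wrist20.png",w["image"][:,:,::-1])
E
```

```text
axes x,y,z
 [[ 0.02   0.02  -1.   ]
 [ 0.314  0.949  0.025]
 [ 0.949 -0.314  0.013]]
tcp [ 570.3 -217.   159.1] j [ 0.57  0.52 -0.38  1.91  0.24  0.74 -0.25] F [-0.72  0.23 -0.32] open 24.5 t 18.6
slide [ 1.1  1.8 -4.1]
spin 0.2 or -179.8
tip pred [ 600.64932663 -127.30159058  111.46942031] qd [-0.001  0.002  0.004  0.002 -0.     0.    -0.   ]
```

View pics/z5.png

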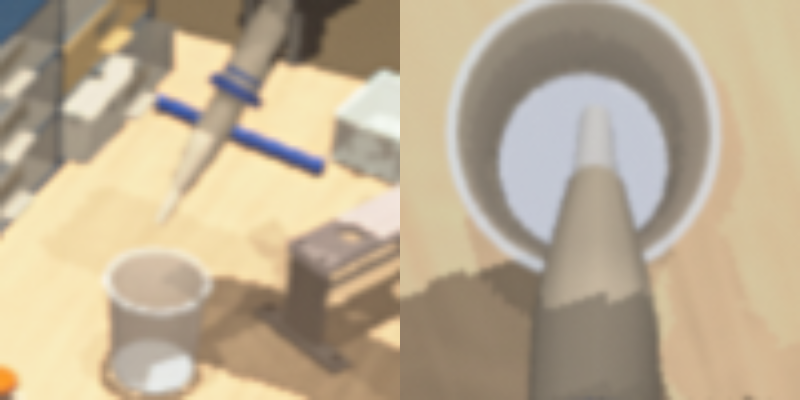

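View pics/wrist20.png

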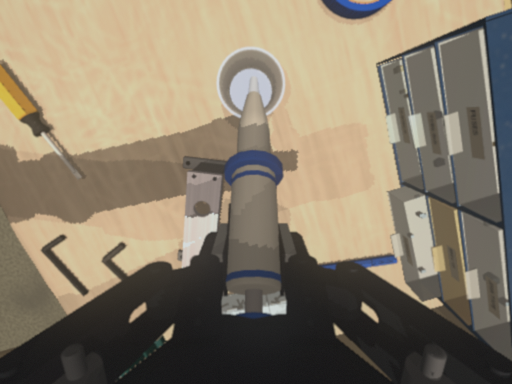

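```bash
python3 - <<'E'
from h import *; from bench import r
s=load("scene20");w=load("wrist20")
# scale: scene 90px->400, wrist 100->400
a=two(w,(205+196/4,50+102/4),s,(260+164*.225,130+221*.225)); b=two(w,(253.4,169),s,(260+236*.225,130+89*.225))
d=b[0]-a[0]; print("tip",a,"collar",b,np.linalg.norm(d),np.degrees(np.arccos(d[2]/np.linalg.norm(d))))
u=(205+184/4,50+133/4);print("beaker",plane(w,u,70),plane(s,(260+157.5*.225,130+280.5*.225),70))
hs=load("scene0");print("orange before/after",blobs(hs,[8,120,80],[20,255,255],(245,205,280,260),10),blobs(s,[8,120,80],[20,255,255],(245,205,280,260),10))
print(r.get_state()["t"])
E
```

```text
tip (array([ 599.33961591, -126.112966  ,  111.29028471]), np.float64(8.1634978722768)) collar (array([ 580.93516098, -182.92007565,  174.75417906]), np.float64(4.555913450261643)) 87.1403325348101 43.25632749192495
beaker [ 600.94912756 -124.93058687   70.        ] [ 595.30238227 -122.56240044   70.        ]
orange before/after [([256, 212, 8, 7, 43], [259.47, 215.07]), ([253, 239, 14, 10, 61], [259.79, 244.41])] [([256, 212, 8, 7, 43], [259.47, 215.07]), ([253, 239, 14, 10, 61], [259.79, 244.41])]
18.75
```

All within tolerance, so I am handing in.

```bash
python3 -c "
from bench import r
print(r.finish_job()); print(r.get_state()['t'])"
```

```text
the job is handed in; nothing more can be done
None
the job is handed in; nothing more can be done
```

I handed the job in at about t = 18.8 s. The blue pipette is in the gripper at a slant, tip over the beaker's mouth. No verdict was reported.

**What I did**
- **Plunger:** I pressed the blue plunger to its stop with the closed fingers. It stopped hard at about 16 N, after 8 mm of travel. I then let it spring back.
- **Lift:** I gripped the white body and drew the pipette straight up out of the bore.
- **Slant:** The moves cannot tilt the tool, so I leaned the shank against the free end of the stand's plate and moved the gripper over the plate. This turned the pipette between the pads, at 3–7 N. I then lifted it clear and carried it to the beaker.

**Last checks**

| Check | Measured | Allowed |
|---|---|---|
| Slant | about 43° | 30–60° |
| Tip, sideways from the beaker's centre | about 2–3 mm | under 20 mm |
| Tip, above the rim | about 41 mm | 8–80 mm |

- The arm was at rest with the grip closed on the body.
- The plunger looked up in the wrist image; I did not measure its travel.
- The orange pipette sat on exactly the same pixels as at the start.
- The beaker was upright and had not moved, to within the measuring error. The other bystanders I judged only by eye in the images.

**What disagreed**
- **Fingertips:** Contact with the plunger showed the closed fingertips about 21 mm behind the reported TCP. I took this into account for the grasp height.
- **Two-view rays:** The rays for the tip missed each other by up to 8 mm in the last picture. The tip position worked out from the arm's pose agreed with the two-view result to about 2 mm.
- **Beaker centre:** The wrist and scene cameras differed by about 6 mm on it, well inside the 20 mm limit.

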